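Pack the phone repair tote and close its lid

TASK

Pack the shallow tote for the repair round, each piece with its longer side running across the tote from front to back: the white phone carton flat on the floor at the left end (as seen from the robot) with the keypad handset lying squarely on top of it, the small retail carton standing on the floor, as it stands now, at the right end, and the shorter screwdriver lying on the floor in the gap between the two cartons. Then put the lid on so that it drops into the rim and sits down all round, which it only does if nothing stands above the fill line. The large carton and the long screwdriver are not part of the order: leave them where they are.

Things in the scene. Friction and masses are not known exactly. Their poses are not given: they have to be found in the camera images.
- tote: fixed open grey plastic tote, long side left-right. Outside 178 (x) x 254 (y) mm over the rim, 54 high; inside 160 (x) x 236 (y), floor 4 mm above the table, 50 deep. Fill line round the inner walls 44 mm above the floor. Origin: centre of its underside. z up, y to its left end, x away from the robot; card holder on the near wall
- tote_lid: the tote's grey lid, lying handle up: plate 178 (x) x 254 (y) x 4 mm over a bevelled plug 6 deep (2 mm clearance in the mouth at its top, 6 at its foot); 0.22 kg; fits either way round. Origin: centre of the plug's underside. Plate top at z 10 mm; central black handle bar 16 (x) x 90 (y), z 28 to 44, on legs at y +-39. Seated: origin 48 mm above the tote's
- phone_carton: flat white phone carton, 138 (its x) x 54 (its y) x 15 mm, 0.09 kg, lying on the table. Origin: centre of its underside, z up
- handset: white keypad handset, 118 (its x) x 47 (its y) x 12 mm (flat body 11 mm), 0.085 kg, keys up. Origin: centre of its underside, z up
- small_carton: the smaller of the two plain retail cartons with a paper tape strip: 64 (its x) x 81 (its y) x 41 mm, 0.07 kg, standing on its base. Origin: centre of its underside, z up
- short_screwdriver: the shorter of the two precision screwdrivers, 132 mm long along its y, 12 mm thick, 13 mm high, 0.035 kg; it does not roll and grips everywhere as if 12 mm wide. Origin: middle of its length, on its underside, z up. The thick handle is its +y half
- large_carton: bystander: larger retail carton, 87 (x) x 121 (y) x 56 mm, too tall for the tote; origin: centre of its underside
- long_screwdriver: bystander: the longer precision screwdriver, 158 mm long along its y, 12 mm thick; origin: middle, underside

How it is judged (in metres and radians):
At the end, for the whole second after the job is handed in: In the tote's frame: cartons 45 mm or more left and right of centre, screwdriver between, all three on the floor, handset on its carton, centred within 15 mm, all crosswise within 0.2 rad; lid centred within 6 mm, down within 2.5 mm, level; all at rest; bystanders within 30 mm of their places (y of phone_carton in the frame of tote between 0.045 and 0.1 m and x of phone_carton in the frame of tote between -0.03 and 0.03 m and z of phone_carton in the frame of tote between 0 and 0.01 m and angle between each of phone_carton, small_carton's own z axis and vertical below 0.08 rad and angle between the x axis of phone_carton and the x axis of tote, either way round below 0.2 rad and horizontal distance between handset and phone_carton below 0.015 m and z of handset in the frame of phone_carton between 0.011 and 0.02 m and angle between the x axis of handset and the x axis of phone_carton, either way round below 0.25 rad and y of small_carton in the frame of tote between -0.1 and -0.045 m and x of small_carton in the frame of tote between -0.05 and 0.05 m and z of small_carton in the frame of tote between 0 and 0.01 m and angle between the y axis of each of small_carton, short_screwdriver and the x axis of tote, either way round below 0.25 rad and y of short_screwdriver in the frame of tote between -0.055 and 0.055 m and x of short_screwdriver in the frame of tote between -0.03 and 0.03 m and z of short_screwdriver in the frame of tote between 0 and 0.012 m and horizontal distance between tote_lid and tote below 0.006 m and z of tote_lid in the frame of tote between 0.044 and 0.0505 m and angle between tote_lid's own z axis and vertical below 0.03 rad and angle between the y axis of tote_lid and the y axis of tote, either way round below 0.06 rad and linear speed of each of tote_lid, handset, small_carton, short_screwdriver below 0.01 m/s and distance of each of large_carton, long_screwdriver from where it was at the start of the episode below 0.03 m); the robot touches nothing.
It fails at once if the large carton is pushed more than 30 mm from its place (distance of large_carton from where it was at the start of the episode above 0.03 m).
It fails at once if the long screwdriver is pushed more than 30 mm from its place (distance of long_screwdriver from where it was at the start of the episode above 0.03 m).
It also fails if it takes over 131 s, if anything falls off the work surface, if the arm or the gripper's body presses on something with over 40 N, if the wrist force passes 120 N, or if a joint passes its speed limit or range.

ROBOT

A 6-joint arm with a two-finger parallel gripper is mounted at the origin on a cart in front of the work surface, level with it; the furniture and walls round the work are solid. World frame = base frame: x ahead of the robot, y to its left, z up, the work surface at z = 0. Lengths are in m, angles in degrees, forces in N, time in s.
With the tool pointing down it reaches from about 0.375 to 0.9 m from the base axis. Payload 3.1 kg.
Tool frame: the origin (TCP) lies at the very end of the fingers, on their centre line; the grasp point (between the pads) lies 19 mm behind it; z points along the fingers, x is the direction in which the jaws open and shut, and the axes are right-handed (so a half turn about z gives the same grasp; the last joint's range is limited). The gripper opens to 87 mm and grips with 3 to 60 N. Pads are 19 mm wide; open, the fingers measure 117 mm over their backs; the gripper's body (75 mm by 190 mm) begins 51 mm behind the grasp point.
Start: joints at [-73.826, 30.224, 82.088, -0, 67.689, -10.227], TCP at [0.278, -0.56, 0.223] pointing down, gripper open.
Joint ranges: [-176.69, 176.69], [-43.24, 126.21], [12.49, 139.97], [-82, 262], [0, 151.66], [-163.58, 163.58]. Speed limits (degrees/s): [159.86, 159.86, 180, 180, 180, 180].

INTERFACE

Orientations are given as a 3x3 rotation matrix whose columns are the frame's x, y, z axes.
In Python, from rig import read_state, capture, bot gives the robot as it stands.
- The arm moves only by the shell command python3 -m crank 'ROWS' [OPENING]. ROWS is JSON, a list of rows, each a list of 2 entries, a list of its own where there are three numbers: the shift along the tool's x, y, z in cm, then the turn, a rotation vector about the tool's x, y, z in rad. In form: [[[dx, dy, dz], [wx, wy, wz]], ...]. A call has 1 to 12 rows; each row shifts and turns the commanded pose from where the row before left it, along the tool's axes as they then stand; what a row does not reach is not made up. A row lasts 1/10 s, in which the tool goes at most 50 mm and 8.59 degrees, less where a joint would pass 70% of its speed; a pose out of reach is approached as far as the arm can. A call with a gripper value outside its range is refused whole. OPENING is the closure, from -1 (fully open) to 1 (shut), set as the call begins (- or left out, the last holds). The fingers move at their own pace and stop on an object; the grip force is fixed at half the most. Time passes only in rows, so rows that do not move let the fingers close. It gives the time, the measured TCP pose, the force and the opening at its end, in the units of the state.
- read_state(): the state, without advancing time (a new reading comes with each control period).
- capture(name): name is "scene" or "top"; returns a dict with "pixels" (480x640x3 uint8, red, green, blue), "camera_matrix" (3x3 intrinsics, pixels), "R" (3x3) and "t" (3): a world point X has camera coordinates R X + t. Camera axes: x right, y down, z forward; pixel columns grow to the right and rows downward; lengths in m; the calibration is good to about 2 mm. A picture is of the moment at which its call begins. There is no depth.
- bot.hand_in(): hands the job in, once; it reports no verdict.
The state is a dict: "time_s": time; "joint_positions": joint angles; "qvel": joint speeds; "tau": joint torques, N m; "position": TCP position; "tcp_rot": TCP orientation; "force": force on the tool from outside, world axes, zero at the start; "moment": the same for the moment, N m; "opening": opening from 0.0 (shut) to 1.0 (fully open).
Only numpy, scipy, OpenCV 4.12 (cv2) and the standard library are available. Lean on these libraries where they do the work, as an engineer would, in place of code of your own. Each camera call takes 0.05 s, during which the arm holds its last target.

## Working session

There is one attempt and no reset: what is moved stays moved. The work goes in short steps, Python scripts to look and compute and a shell command to move; the robot and the scene stay as the last step left them, time stands still between calls to the robot, and variables do not carry over. Pictures are saved under pics/ and viewed, and the job is handed in when it is done.

```bash
ls; mkdir -p pics
python3 - <<'E'
from rig import read_state, capture, bot
import cv2,numpy as np
s=read_state(); print(s)
for n in("scene","top"):
    c=capture(n); cv2.imwrite(f"pics/{n}0.png",c["pixels"][:,:,::-1]); print(n,c["camera_matrix"],c["R"],c["t"])
E
```

```text
pics
{'time_s': 0.0, 'joint_positions': array([-7.38265537e+01,  3.02784105e+01,  8.21560314e+01,  8.48733039e-04,
        6.76891135e+01, -1.02274702e+01]), 'qvel': array([-0.07305337,  0.02253546, -0.05615608,  0.07593613,  0.01459929,
       -0.0637605 ]), 'tau': array([ 6.73488812e-04, -4.40041709e+01, -1.76592332e+01,  6.32289425e-02,
        5.83262590e-02, -1.70189892e-04]), 'position': array([ 0.27772835, -0.55909063,  0.22157956]), 'tcp_rot': array([[ 4.44643833e-01, -8.95707271e-01, -5.87507633e-04],
       [-8.95704956e-01, -4.44644045e-01,  2.07491743e-03],
       [-2.11975040e-03, -3.96365741e-04, -9.99997675e-01]]), 'force': array([ 0.24337701, -0.01205266, -0.14277822]), 'moment': array([-0.00294484,  0.04011332,  0.02713765]), 'opening': 0.9974346488544421}
scene [[443.46177213   0.         321.1476016 ]
 [  0.         443.46177213 236.20167133]
 [  0.           0.           1.        ]] [[-0.78177777 -0.62342392  0.01288933]
 [-0.46230494  0.56561446 -0.68290147]
 [ 0.41844672 -0.53983599 -0.73039677]] [0.4087604  0.28889736 0.84729051]
top [[520.86216276   0.         320.89663098]
 [  0.         520.86216276 241.95382731]
 [  0.           0.           1.        ]] [[-0.02159197 -0.9996193  -0.01717691]
 [-0.99053729  0.02371864 -0.13517878]
 [ 0.13553473  0.0140956  -0.99067232]] [0.00542429 0.53557565 1.56179154]
```

View pics/scene0.png

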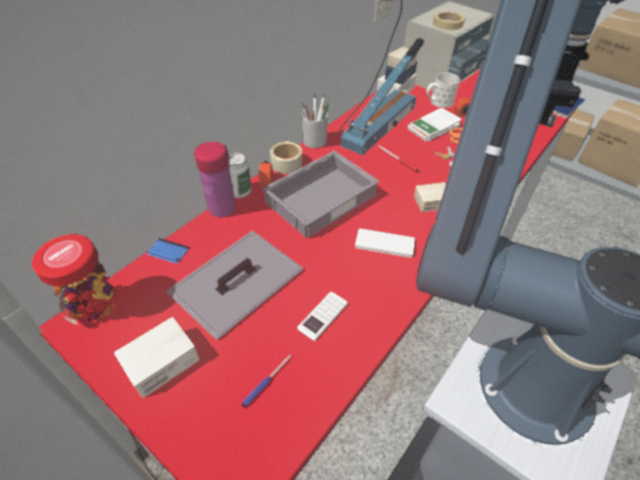

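View pics/top0.png

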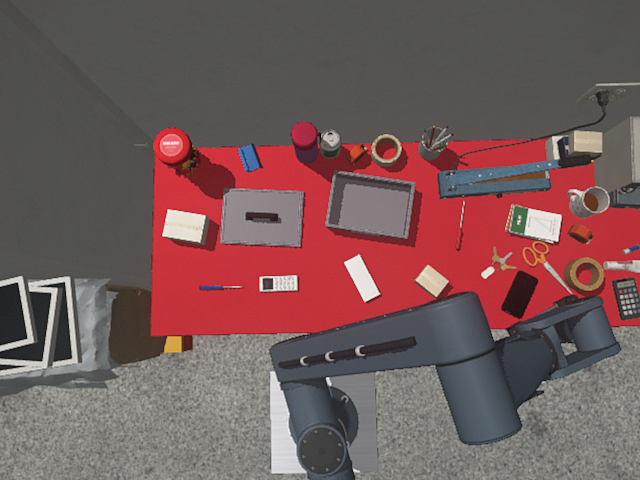

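The top view shows the lid at (262,217), tote (371,204), large carton (186,227), handset (279,284), phone carton (362,278), small carton (432,280), a blue screwdriver (220,288) and a red one (460,225). I'll enlarge these to measure them.

```bash
cat > h.py <<'E'
import numpy as np,cv2
from rig import read_state,capture,bot
def unp(c,u,v,z):
    K,R,t=c["camera_matrix"],np.array(c["R"]),np.array(c["t"])
    d=R.T@np.linalg.inv(K)@np.array([u,v,1.]); o=-R.T@t
    return o+d*(z-o[2])/d[2]
def crop(c,x0,y0,w,h,f,name):
    im=c["pixels"][y0:y0+h,x0:x0+w,::-1]
    im=cv2.resize(np.ascontiguousarray(im),None,fx=f,fy=f,interpolation=cv2.INTER_CUBIC)
    for x in range(0,w,10):
        cv2.line(im,(int(x*f),0),(int(x*f),6 if (x0+x)%50 else 14),(0,255,0),1)
        if (x0+x)%20==0: cv2.putText(im,str(x0+x),(int(x*f)+2,14),0,.35,(0,255,0),1)
    for y in range(0,h,10):
        cv2.line(im,(0,int(y*f)),(6,int(y*f)),(0,255,0),1)
        if (y0+y)%20==0: cv2.putText(im,str(y0+y),(8,int(y*f)+4),0,.35,(0,255,0),1)
    cv2.imwrite("pics/"+name,im)
E
python3 - <<'E'
from h import *
c=capture("top")
crop(c,190,165,160,120,5,"a1.png")
crop(c,320,160,160,120,5,"a2.png")
crop(c,190,240,160,70,5,"a3.png")
crop(c,330,240,130,70,6,"a4.png")
E
```

```text
(no output)
```

View pics/a1.png

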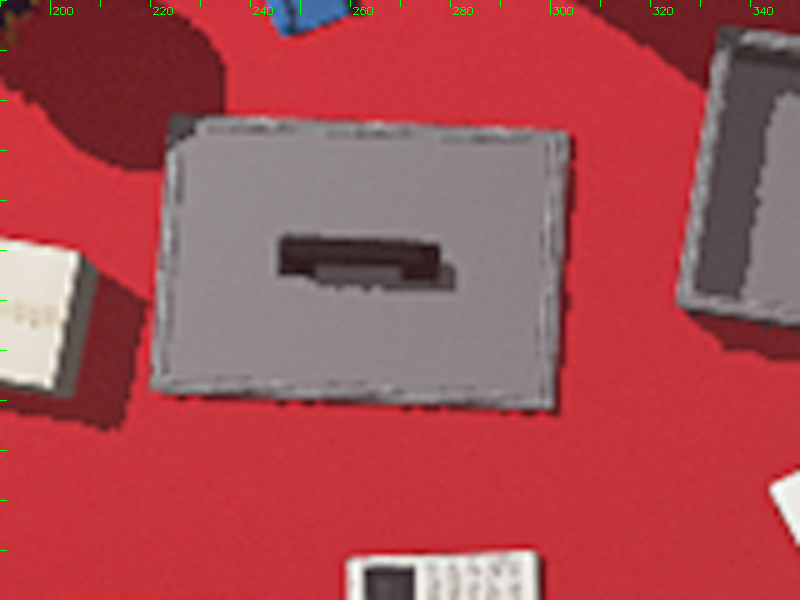

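View pics/a2.png

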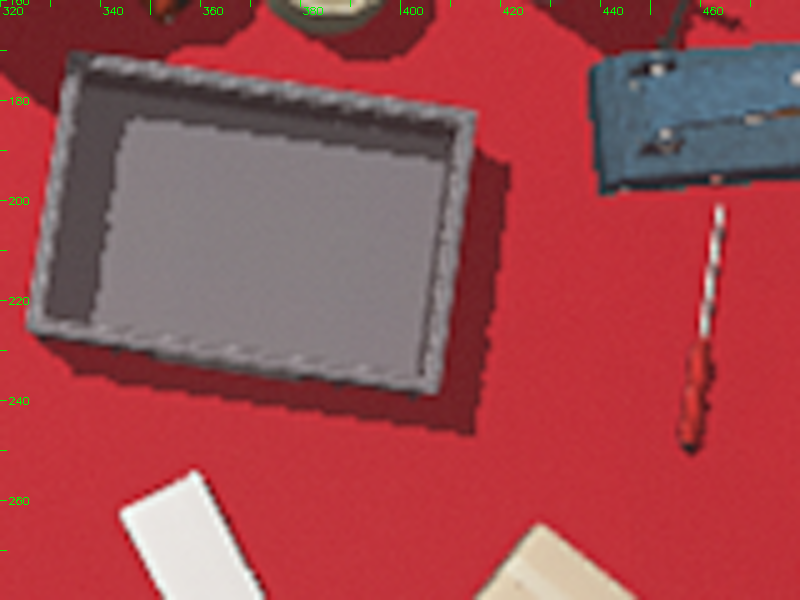

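View pics/a3.png

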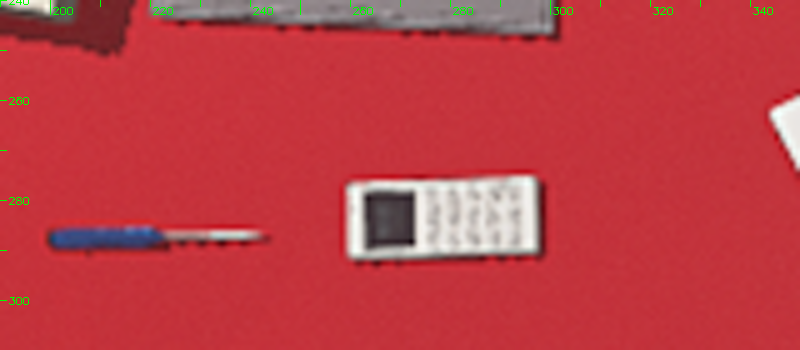

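View pics/a4.png

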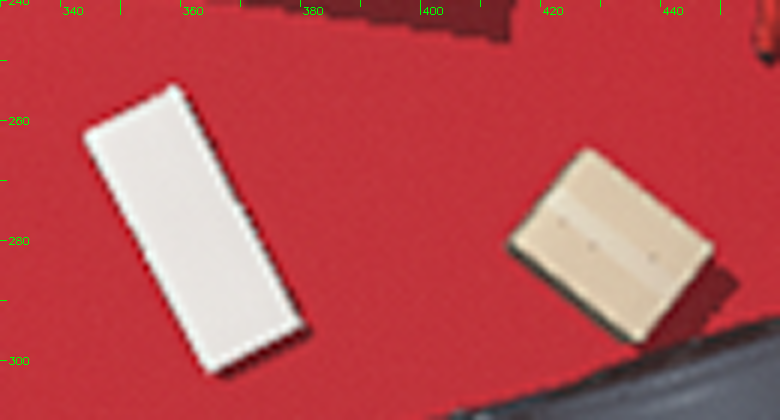

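```bash
cat > m.py <<'E'
from h import *
def fit(c,name,P,z):
    Q=np.array([unp(c,u,v,z)[:2] for u,v in P])
    e=np.linalg.norm(np.roll(Q,-1,0)-Q,axis=1)*1000
    ctr=Q.mean(0)
    d=(Q[1]-Q[0])+(Q[2]-Q[3]) if len(Q)==4 else Q[1]-Q[0]
    d2=(Q[2]-Q[1])+(Q[3]-Q[0]) if len(Q)==4 else d*0
    a=[np.degrees(np.arctan2(x[1],x[0])) for x in(d,d2)]
    print(name,"ctr",ctr.round(4),"edges",e.round(0),"ang",np.round(a,1),"r",round(np.hypot(*ctr),3))
E
cat > m0.py <<'E'
from m import *
c=capture("top")
fit(c,"lid",[(224,188.6),(303.6,191),(300.6,247),(220.4,243)],.01)
fit(c,"tote",[(334,170.6),(415,182.6),(407.4,238.6),(325.6,226)],.054)
fit(c,"phone",[(359.2,254),(343.8,262.2),(365,302.3),(380.3,294.2)],.015)
fit(c,"small",[(427.8,264.7),(449,280.8),(436.3,297.2),(414.7,280.5)],.041)
fit(c,"handset",[(259.6,276.6),(297.2,275.2),(298.2,290.6),(260,292.2)],.011)
fit(c,"blue",[(200,287.6),(243.6,287.2)],.006)
fit(c,"red",[(458,250),(464,201)],.006)
E
python3 m0.py
python3 - <<'E'
from h import *
c=capture("scene")
crop(c,280,210,160,120,5,"b1.png")
E
```

```text
lid ctr [0.6222 0.1769] edges [253. 179. 252. 174.] ang [-93.7 176.3] r 0.647
tote ctr [ 0.646 -0.161] edges [252. 176. 251. 175.] ang [-100.2  170. ] r 0.666
phone ctr [ 0.4234 -0.1306] edges [ 54. 139.  53. 139.] ang [ 116.6 -154. ] r 0.443
small ctr [ 0.4087 -0.3393] edges [79. 63. 81. 63.] ang [-129.4  139.1] r 0.531
handset ctr [0.4123 0.1266] edges [117.  48. 118.  48.] ang [ -89. -178.] r 0.431
blue ctr [0.4049 0.304 ] edges [136. 136.] ang [ -90.8 -180. ] r 0.506
red ctr [ 0.5816 -0.4455] edges [157. 157.] ang [-10.1  -0. ] r 0.733
```

View pics/b1.png

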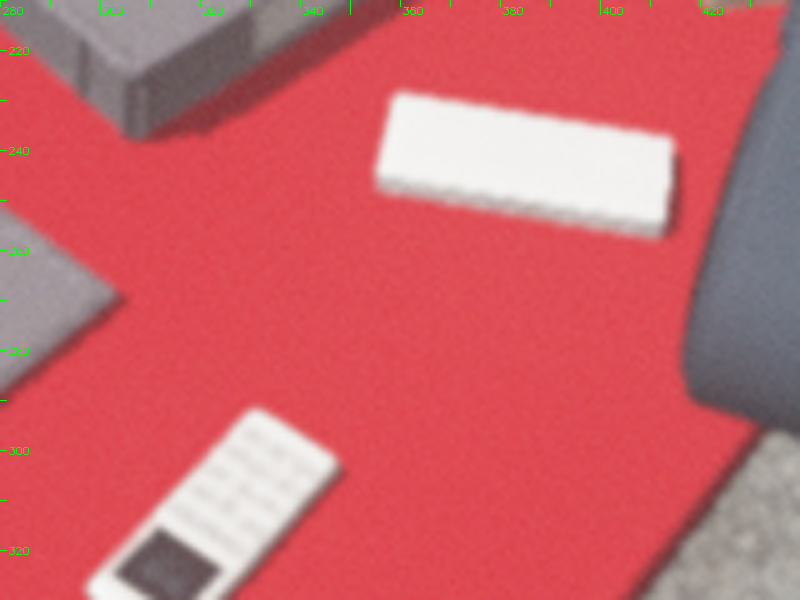

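```bash
cat > g.py <<'E'
import sys
from h import *
# usage: g.py x y z yaw   -> turn wz, then shift in tool axes after the turn
T=dict(o=np.array([.646,-.161]),a=np.radians(-10.2))
def tote(x,y):
    ex=np.array([np.cos(T['a']),np.sin(T['a'])]);ey=np.array([-ex[1],ex[0]])
    return T['o']+x*ex+y*ey
if __name__=="__main__":
    a=sys.argv[1:]; 
    if a[0]=='t': p=tote(float(a[1]),float(a[2]));a=a[3:]
    else: p=np.array([float(a[0]),float(a[1])]);a=a[2:]
    z,yaw=float(a[0]),np.radians(float(a[1]))
    s=read_state(); R=s["tcp_rot"]; P=s["position"]
    cy=np.arctan2(R[1,0],R[0,0]); dw=(cy-yaw+np.pi)%(2*np.pi)-np.pi
    # tilt error
    zc=R[:,2]
    tx=np.array([np.cos(yaw),np.sin(yaw),0]);tz=np.array([0,0,-1.]);ty=np.cross(tz,tx)
    d=(np.array([*p,z])-P)*100
    import scipy.spatial.transform as st
    rv=st.Rotation.from_matrix(R.T@np.c_[tx,ty,tz]).as_rotvec()
    print("target",p.round(4),"yaw now",np.degrees(cy).round(1),"rotvec",rv.round(3),"wz",round(dw,3))
    print("shift cm tool after turn",np.array([d@tx,d@ty,d@tz]).round(2),"| opening mm",round(s['opening']*87,1),"F",s['force'].round(1),"t",s['time_s'],'j6',s['joint_positions'][5].round(0), 'pos',P.round(4))
E
python3 g.py .4087 -.3393 .08 -40.2
python3 - <<'E'
from h import *
c=capture("top")
print(unp(c,305,130,.2),unp(c,387,140,.05))
E
```

```text
target [ 0.4087 -0.3393] yaw now -63.6 rotvec [-0.     0.001 -0.408] wz -0.408
shift cm tool after turn [ -4.22 -25.26  14.21] | opening mm 86.9 F [1.2 0.4 0.1] t 0.25 j6 -10.0 pos [ 0.2778 -0.5595  0.2221]
[0.83463319 0.02906215 0.2       ] [ 0.84958    -0.22000524  0.05      ]
```

```bash
python3 -m crank '[[[0,0,0],[0,0,-0.136]],[[0,0,0],[0,0,-0.136]],[[0,0,0],[0,0,-0.136]],[[-0.6,-3.6,1],[0,0,0]],[[-0.6,-3.6,1],[0,0,0]],[[-0.6,-3.6,1],[0,0,0]],[[-0.6,-3.6,1],[0,0,0]],[[-0.6,-3.6,1],[0,0,0]],[[-0.6,-3.6,1],[0,0,0]],[[-0.6,-3.6,1],[0,0,0]],[[0,0,0],[0,0,0]]]' -1; python3 g.py .4087 -.3393 .016 -40.2;python3 - <<'E'
from h import *
c=capture("top"); crop(c,360,180,130,130,5,"c1.png")
c=capture("scene"); crop(c,340,120,160,120,5,"c2.png")
E
```

```text
time_s: 1.4
position: [0.409, -0.335, 0.1512]
tcp_rot: [[0.766, -0.642, -0.003], [-0.642, -0.766, 0.005], [-0.006, -0.002, -1.0]]
force: [0.0, -1.6, 0.5]
opening: 1.001
target [ 0.4087 -0.3393] yaw now -40.0 rotvec [-0.002  0.006  0.004] wz 0.004
shift cm tool after turn [ 0.26  0.35 13.52] | opening mm 87.1 F [ 0.  -1.6  0.5] t 1.4 j6 -12.0 pos [ 0.409  -0.335   0.1512]
```

View pics/c1.png

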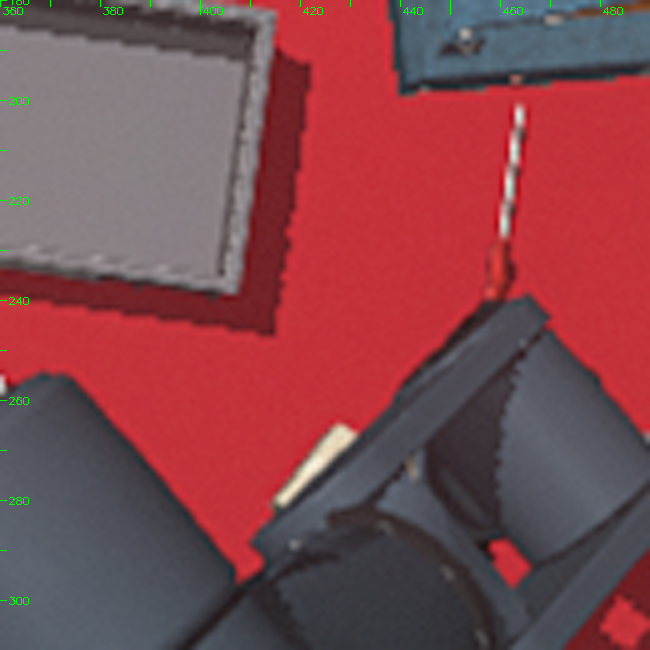

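View pics/c2.png

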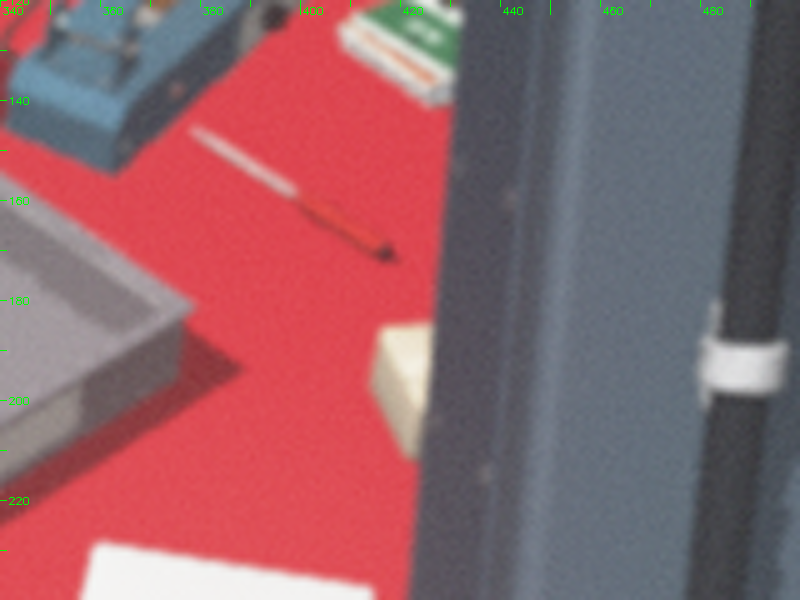

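The arm hides most of the carton in both views: only its left corner (414,280) shows. It agrees with the earlier fit, so I'll descend.

```bash
python3 -m crank '[[[0.3,0.3,3],[0,0.005,0]],[[0,0,4],[0,0,0]],[[0,0,3],[0,0,0]],[[0,0,2],[0,0,0]],[[0,0,1.5],[0,0,0]],[[0,0,0],[0,0,0]],[[0,0,0],[0,0,0]]]' ; python3 g.py .4087 -.3393 .016 -40.2
```

```text
time_s: 2.2
position: [0.4093, -0.3463, 0.0178]
tcp_rot: [[0.763, -0.647, 0.004], [-0.647, -0.763, -0.004], [0.006, 0.0, -1.0]]
force: [0.4, 0.3, 0.3]
opening: 1.001
target [ 0.4087 -0.3393] yaw now -40.3 rotvec [ 0.    -0.006 -0.002] wz -0.002
shift cm tool after turn [-0.5  -0.5   0.18] | opening mm 87.1 F [0.4 0.3 0.3] t 2.2 j6 -12.0 pos [ 0.4093 -0.3463  0.0178]
```

```bash
python3 -m crank '[[[-0.5,-0.5,0],[0,-0.005,0]],[[0,0,0],[0,0,0]],[[0,0,0],[0,0,0]]]' ; python3 g.py .4087 -.3393 .016 -40.2;  python3 -m crank '[[[0,0,0],[0,0,0]],[[0,0,0],[0,0,0]],[[0,0,0],[0,0,0]],[[0,0,0],[0,0,0]],[[0,0,0],[0,0,0]],[[0,0,0],[0,0,0]]]' 1;  python3 g.py .4087 -.3393 .016 -40.2
```

```text
time_s: 2.5
position: [0.4091, -0.3379, 0.0184]
tcp_rot: [[0.764, -0.645, 0.001], [-0.645, -0.764, -0.001], [0.001, 0.0, -1.0]]
force: [0.0, 0.4, -0.6]
opening: 1.001
target [ 0.4087 -0.3393] yaw now -40.2 rotvec [ 0.    -0.001  0.   ] wz 0.0
shift cm tool after turn [0.06 0.13 0.24] | opening mm 87.1 F [ 0.   0.4 -0.6] t 2.5 j6 -11.0 pos [ 0.4091 -0.3379  0.0184]
time_s: 3.1
position: [0.4089, -0.3379, 0.0176]
tcp_rot: [[0.764, -0.646, 0.0], [-0.646, -0.764, -0.0], [0.0, 0.0, -1.0]]
force: [0.6, 0.3, 1.1]
opening: 0.729
target [ 0.4087 -0.3393] yaw now -40.2 rotvec [ 0. -0. -0.] wz -0.0
shift cm tool after turn [0.08 0.12 0.16] | opening mm 63.4 F [0.6 0.3 1.1] t 3.1 j6 -11.0 pos [ 0.4089 -0.3379  0.0176]
```

```bash
python3 -m crank '[[[0,0,-3],[0,0,0]],[[0,0,-4],[0,0,0]],[[0,0,-4],[0,0,0]],[[0,0,-2],[0,0,0.14]],[[0,0,0],[0,0,0.14]],[[0,0,0],[0,0,0.14]],[[0,0,0],[0,0,0.14]],[[0,0,0],[0,0,0.14]],[[0,0,0],[0,0,0.14]],[[0,0,0],[0,0,0.14]],[[0,0,0],[0,0,0.067]],[[0,0,0],[0,0,0]]]' ; python3 g.py t 0 -.068 .12 -100.2
```

```text
time_s: 4.3
position: [0.4085, -0.3374, 0.1473]
tcp_rot: [[-0.177, -0.984, -0.001], [-0.984, 0.177, 0.001], [-0.001, 0.001, -1.0]]
force: [-0.3, 0.6, -0.4]
opening: 0.722
target [ 0.634  -0.2279] yaw now -100.2 rotvec [ 0.001  0.001 -0.   ] wz -0.0
shift cm tool after turn [-14.77 -20.25   2.73] | opening mm 62.8 F [-0.3  0.6 -0.4] t 4.3 j6 49.0 pos [ 0.4085 -0.3374  0.1473]
```

```bash
python3 -m crank '[[[-2.1,-2.9,0],[0,0,0]],[[-2.1,-2.9,0],[0,0,0]],[[-2.1,-2.9,0],[0,0,0]],[[-2.1,-2.9,0],[0,0,0]],[[-2.1,-2.9,0],[0,0,0]],[[-2.1,-2.9,0],[0,0,0]],[[-2.1,-2.9,0],[0,0,0]],[[0,0,0],[0,0,0]],[[0,0,0],[0,0,0]],[[0,0,0],[0,0,0]]]' ; python3 g.py t 0 -.068 .025 -100.2
python3 - <<'E'
from h import *
c=capture("top"); crop(c,310,150,130,110,6,"d1.png")
c=capture("scene"); crop(c,260,120,160,120,5,"d2.png")
E
```

```text
time_s: 5.3
position: [0.6332, -0.2292, 0.147]
tcp_rot: [[-0.177, -0.984, -0.002], [-0.984, 0.177, 0.001], [-0.0, 0.002, -1.0]]
force: [-0.4, -0.8, -1.0]
opening: 0.722
target [ 0.634  -0.2279] yaw now -100.2 rotvec [0.002 0.    0.   ] wz 0.0
shift cm tool after turn [-0.14 -0.05 12.2 ] | opening mm 62.8 F [-0.4 -0.8 -1. ] t 5.3 j6 71.0 pos [ 0.6332 -0.2292  0.147 ]
```

View pics/d1.png

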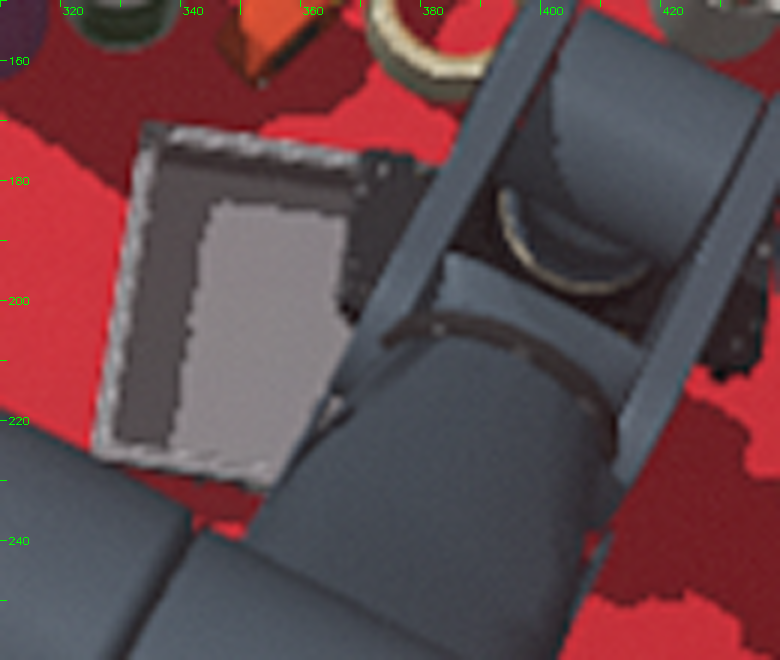

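View pics/d2.png

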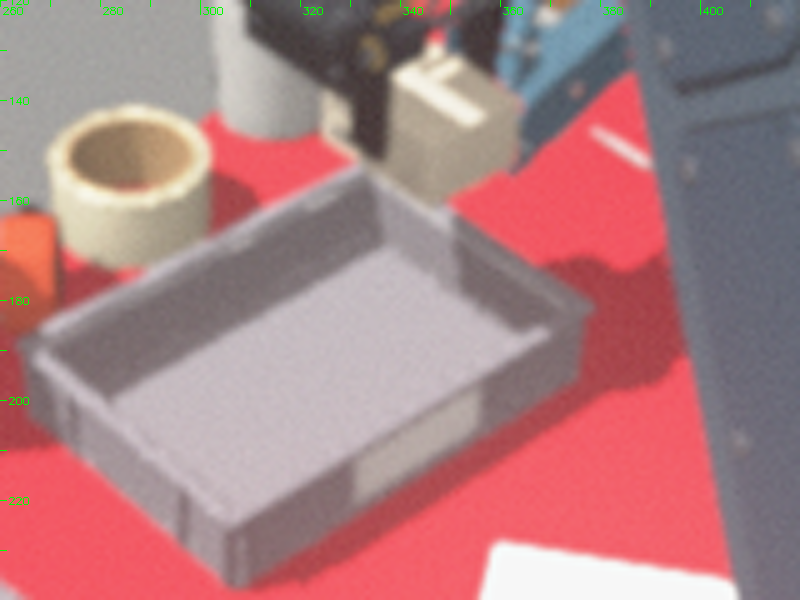

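The carton hangs level over the tote's right end: scene (355,135), tote right wall about (385,170). I'll move 6 mm toward the centre so the fingers clear the wall, then lower.

```bash
python3 -m crank '[[[-0.7,0,0],[0,0,0]],[[0,0,4],[0,0,0]],[[0,0,3],[0,0,0]],[[0,0,0],[0,0,0]],[[0,0,2],[0,0,0]],[[0,0,1.5],[0,0,0]],[[0,0,1],[0,0,0]],[[0,0,0],[0,0,0]],[[0,0,0],[0,0,0]]]' ; python3 g.py t 0 -.062 .022 -100.2
```

```text
time_s: 6.3
position: [0.6361, -0.2224, 0.033]
tcp_rot: [[-0.177, -0.984, 0.001], [-0.984, 0.177, -0.0], [0.0, -0.001, -1.0]]
force: [0.6, 0.3, -0.3]
opening: 0.725
target [ 0.635 -0.222] yaw now -100.2 rotvec [-0.001 -0.    -0.   ] wz -0.0
shift cm tool after turn [-0.01  0.12  1.1 ] | opening mm 63.1 F [ 0.6  0.3 -0.3] t 6.3 j6 71.0 pos [ 0.6361 -0.2224  0.033 ]
```

```bash
python3 -m crank '[[[0,0,0.6],[0,0,0]],[[0,0,0.3],[0,0,0]],[[0,0,0.2],[0,0,0]],[[0,0,0],[0,0,0]],[[0,0,0],[0,0,0]]]' ; python3 g.py t 0 -.062 .022 -100.2; python3 -m crank '[[[0,0,0],[0,0,0]],[[0,0,0],[0,0,0]],[[0,0,0],[0,0,0]],[[0,0,0],[0,0,0]]]' -0.58;python3 g.py .4087 -.3393 .016 -40.2
```

```text
time_s: 6.8
position: [0.6359, -0.2222, 0.0216]
tcp_rot: [[-0.177, -0.984, 0.0], [-0.984, 0.177, -0.0], [0.0, -0.0, -1.0]]
force: [-0.2, -0.8, -0.2]
opening: 0.723
target [ 0.635 -0.222] yaw now -100.2 rotvec [-0. -0. -0.] wz -0.0
shift cm tool after turn [-0.    0.09 -0.04] | opening mm 62.9 F [-0.2 -0.8 -0.2] t 6.8 j6 71.0 pos [ 0.6359 -0.2222  0.0216]
time_s: 7.2
position: [0.6358, -0.2222, 0.0215]
tcp_rot: [[-0.177, -0.984, -0.0], [-0.984, 0.177, -0.0], [0.0, 0.0, -1.0]]
force: [0.3, 0.1, 0.8]
opening: 0.787
target [ 0.4087 -0.3393] yaw now -100.2 rotvec [ 0.    -0.    -1.047] wz -1.047
shift cm tool after turn [-9.79 23.61  0.55] | opening mm 68.4 F [0.3 0.1 0.8] t 7.2 j6 71.0 pos [ 0.6358 -0.2222  0.0215]
```

```bash
python3 -m crank '[[[0,0,-1.5],[0,0,0]],[[0,0,-3],[0,0,0]],[[0,0,-4],[0,0,0]],[[0,0,-4],[0,0,-0.1]],[[0,0,0],[0,0,-0.14]],[[0,0,0],[0,0,-0.14]],[[0,0,0],[0,0,-0.14]],[[0,0,0],[0,0,-0.117]],[[0,0,0],[0,0,0]]]' ; python3 g.py .4234 -.1306 .13 -63.7
python3 - <<'E'
from h import *
c=capture("scene"); crop(c,260,120,160,120,5,"e2.png")
E
```

```text
time_s: 8.1
position: [0.636, -0.2222, 0.1478]
tcp_rot: [[0.443, -0.897, 0.001], [-0.897, -0.443, -0.001], [0.001, -0.001, -1.0]]
force: [-1.0, -0.2, 0.4]
opening: 0.79
target [ 0.4234 -0.1306] yaw now -63.7 rotvec [-0.001 -0.001 -0.   ] wz -0.0
shift cm tool after turn [-17.64  15.     1.78] | opening mm 68.7 F [-1.  -0.2  0.4] t 8.1 j6 35.0 pos [ 0.636  -0.2222  0.1478]
```

View pics/e2.png

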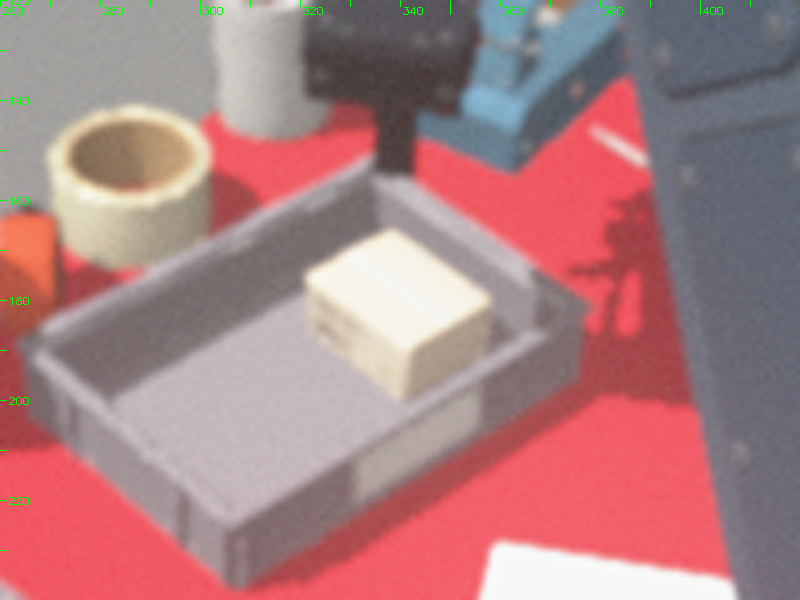

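The small carton stands in the tote's right end (scene, about (340,175)), square to the walls. Next is the phone carton.

```bash
python3 -m crank '[[[-2.94,2.5,0],[0,0,0]],[[-2.94,2.5,0],[0,0,0]],[[-2.94,2.5,0],[0,0,0]],[[-2.94,2.5,0],[0,0,0]],[[-2.94,2.5,0],[0,0,0]],[[-2.94,2.5,0],[0,0,0]],[[0,0,3],[0,0,0]],[[0,0,3],[0,0,0]],[[0,0,2],[0,0,0]],[[0,0,2],[0,0,0]],[[0,0,0],[0,0,0]],[[0,0,0],[0,0,0]]]' -1; python3 g.py .4234 -.1306 .004 -63.7;  python3 - <<'E'
from h import *
c=capture("scene"); crop(c,320,180,130,100,6,"f2.png")
E
```

```text
time_s: 9.35
position: [0.4235, -0.1306, 0.0468]
tcp_rot: [[0.442, -0.897, -0.0], [-0.897, -0.442, 0.0], [-0.0, 0.0, -1.0]]
force: [0.1, -0.5, -0.2]
opening: 1.003
target [ 0.4234 -0.1306] yaw now -63.8 rotvec [ 0.     0.    -0.002] wz -0.002
shift cm tool after turn [-0.    0.01  4.28] | opening mm 87.3 F [ 0.1 -0.5 -0.2] t 9.35 j6 32.0 pos [ 0.4235 -0.1306  0.0468]
```

View pics/f2.png

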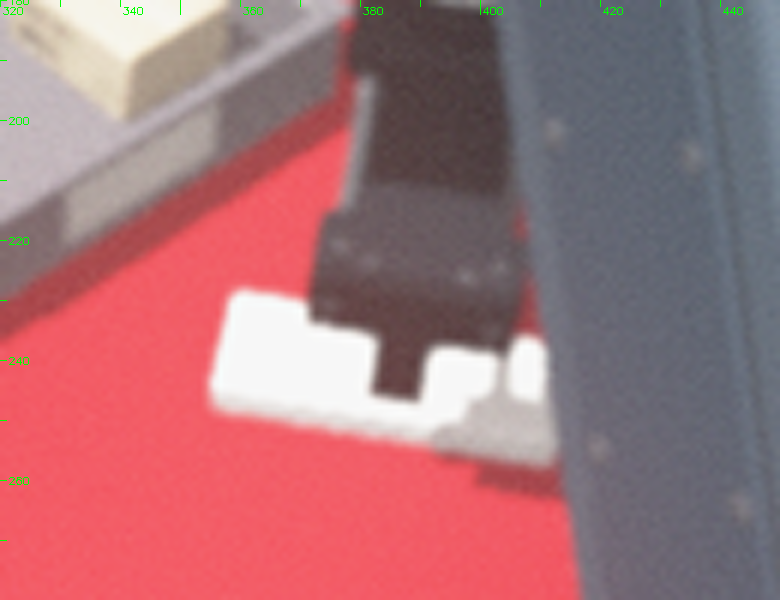

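```bash
python3 -m crank '[[[0,0,2],[0,0,0]],[[0,0,1.2],[0,0,0]],[[0,0,0.7],[0,0,0]],[[0,0,0.2],[0,0,0]],[[0,0,0],[0,0,0]],[[0,0,0],[0,0,0]]]'; python3 -m crank '[[[0,0,0],[0,0,0]],[[0,0,0],[0,0,0]],[[0,0,0],[0,0,0]],[[0,0,0],[0,0,0]],[[0,0,0],[0,0,0]],[[0,0,0],[0,0,0]],[[0,0,0],[0,0,0]]]' 1; python3 g.py .4234 -.1306 .004 -63.7
```

```text
time_s: 10.0
position: [0.4236, -0.1307, 0.0061]
tcp_rot: [[0.443, -0.897, 0.001], [-0.897, -0.443, -0.001], [0.001, -0.001, -1.0]]
force: [-0.3, 0.3, -0.3]
opening: 1.002
time_s: 10.7
position: [0.4231, -0.1303, 0.0055]
tcp_rot: [[0.443, -0.897, -0.0], [-0.897, -0.443, 0.0], [-0.0, 0.0, -1.0]]
force: [-0.2, -0.2, 0.8]
opening: 0.617
target [ 0.4234 -0.1306] yaw now -63.7 rotvec [ 0.  0. -0.] wz -0.0
shift cm tool after turn [ 0.04 -0.02  0.15] | opening mm 53.7 F [-0.2 -0.2  0.8] t 10.7 j6 32.0 pos [ 0.4231 -0.1303  0.0055]
```

```bash
python3 -m crank '[[[0,0,-3],[0,0,0]],[[0,0,-4],[0,0,0]],[[0,0,-4],[0,0,0]],[[0,0,-2],[0,0,0.13]],[[0,0,0],[0,0,0.13]],[[0,0,0],[0,0,0.13]],[[0,0,0],[0,0,0.13]],[[0,0,0],[0,0,0.117]],[[0,0,0],[0,0,0]]]' ; python3 g.py t 0 .068 .0095 -100.2
```

```text
time_s: 11.6
position: [0.423, -0.1303, 0.1354]
tcp_rot: [[-0.177, -0.984, -0.0], [-0.984, 0.177, 0.0], [-0.0, 0.0, -1.0]]
force: [0.5, 1.5, -0.1]
opening: 0.616
target [ 0.658  -0.0941] yaw now -100.2 rotvec [0. 0. 0.] wz 0.0
shift cm tool after turn [ -7.73 -22.49  12.59] | opening mm 53.6 F [ 0.5  1.5 -0.1] t 11.6 j6 69.0 pos [ 0.423  -0.1303  0.1354]
```

```bash
python3 -m crank '[[[-1.29,-3.75,0],[0,0,0]],[[-1.29,-3.75,0],[0,0,0]],[[-1.29,-3.75,0],[0,0,0]],[[-1.29,-3.75,0],[0,0,0]],[[-1.29,-3.75,0],[0,0,0]],[[-1.29,-3.75,0],[0,0,0]],[[0,0,3],[0,0,0]],[[0,0,3],[0,0,0]],[[0,0,0],[0,0,0]],[[0,0,0],[0,0,0]]]' ; python3 g.py t 0 .068 .0095 -100.2;  python3 - <<'E'
from h import *
c=capture("scene"); crop(c,260,120,160,120,5,"g2.png")
E
```

```text
time_s: 12.6
position: [0.6576, -0.094, 0.0748]
tcp_rot: [[-0.176, -0.984, -0.002], [-0.984, 0.176, 0.001], [-0.0, 0.002, -1.0]]
force: [0.8, -0.4, -0.0]
opening: 0.619
target [ 0.658  -0.0941] yaw now -100.1 rotvec [0.002 0.    0.001] wz 0.001
shift cm tool after turn [ 0.   -0.04  6.53] | opening mm 53.8 F [ 0.8 -0.4 -0. ] t 12.6 j6 82.0 pos [ 0.6576 -0.094   0.0748]
```

View pics/g2.png

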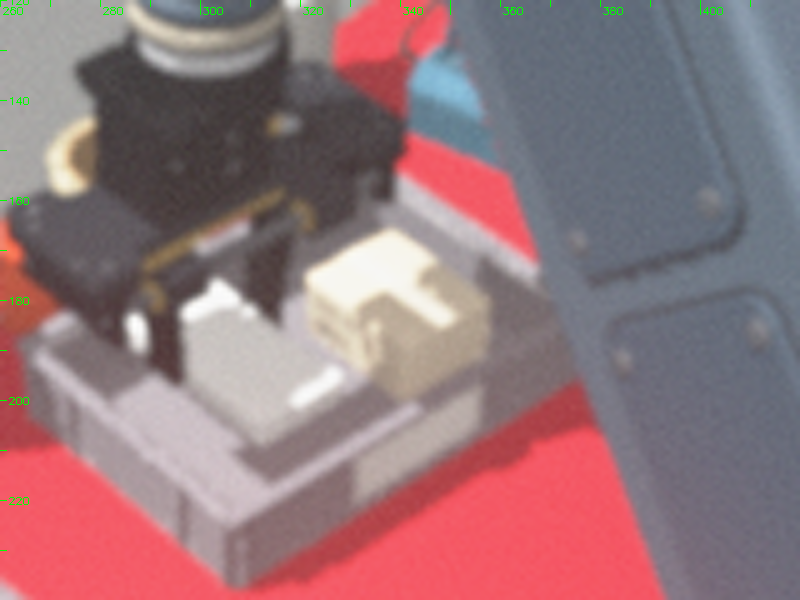

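```bash
python3 -m crank '[[[0,0,2],[0,0,0]],[[0,0,2],[0,0,0]],[[0,0,1],[0,0,0]],[[0,0,0.6],[0,0,0]],[[0,0,0.4],[0,0,0]],[[0,0,0.2],[0,0,0]],[[0,0,0.2],[0,0,0]],[[0,0,0],[0,0,0]],[[0,0,0],[0,0,0]]]' ; python3 g.py t 0 .068 .0095 -100.2
```

```text
time_s: 13.55
position: [0.6586, -0.0942, 0.0119]
tcp_rot: [[-0.177, -0.984, 0.001], [-0.984, 0.177, -0.0], [0.0, -0.001, -1.0]]
force: [-0.3, -0.4, -0.5]
opening: 0.618
target [ 0.658  -0.0941] yaw now -100.2 rotvec [-0.001 -0.    -0.   ] wz -0.0
shift cm tool after turn [-0.    0.06  0.24] | opening mm 53.8 F [-0.3 -0.4 -0.5] t 13.55 j6 82.0 pos [ 0.6586 -0.0942  0.0119]
```

```bash
python3 -m crank '[[[0,0,0.2],[0,0,0]],[[0,0,0],[0,0,0]],[[0,0,0],[0,0,0]]]' ; python3 -m crank '[[[0,0,0],[0,0,0]],[[0,0,0],[0,0,0]],[[0,0,0],[0,0,0]],[[0,0,0],[0,0,0]]]' -0.38; python3 -m crank '[[[0,0,-1],[0,0,0]],[[0,0,-3],[0,0,0]],[[0,0,-4],[0,0,0]],[[0,0,-4],[0,0,0]],[[0,0,0],[0,0,0]]]'; python3 g.py .4123 .1266 .13 1
```

```text
time_s: 13.85
position: [0.6585, -0.0942, 0.0096]
tcp_rot: [[-0.177, -0.984, 0.0], [-0.984, 0.177, -0.0], [0.0, -0.0, -1.0]]
force: [-0.3, -0.1, -1.0]
opening: 0.615
time_s: 14.25
position: [0.6584, -0.0941, 0.0095]
tcp_rot: [[-0.177, -0.984, -0.0], [-0.984, 0.177, 0.0], [-0.0, 0.0, -1.0]]
force: [0.7, 0.0, -0.2]
opening: 0.689
time_s: 14.75
position: [0.663, -0.0955, 0.1371]
tcp_rot: [[-0.177, -0.984, 0.014], [-0.984, 0.177, -0.004], [0.002, -0.014, -1.0]]
force: [2.0, -0.3, 1.0]
opening: 0.689
target [0.4123 0.1266] yaw now -100.2 rotvec [-0.009 -0.014 -1.766] wz -1.766
shift cm tool after turn [-24.68 -22.64   0.71] | opening mm 59.9 F [ 2.  -0.3  1. ] t 14.75 j6 82.0 pos [ 0.663  -0.0955  0.1371]
```

```bash
python3 -m crank '[[[0,0,0],[0,0,-0.147]],[[0,0,0],[0,0,-0.147]],[[0,0,0],[0,0,-0.147]],[[0,0,0],[0,0,-0.147]],[[0,0,0],[0,0,-0.147]],[[0,0,0],[0,0,-0.147]],[[0,0,0],[0,0,-0.147]],[[0,0,0],[0,0,-0.147]],[[0,0,0],[0,0,-0.147]],[[0,0,0],[0,0,-0.147]],[[0,0,0],[0,0,-0.147]],[[0,0,0],[0,0,-0.147]]]' -1; python3 g.py .4123 .1266 .13 1;  python3 - <<'E'
from h import *
c=capture("top"); crop(c,310,150,130,110,6,"i1.png")
c=capture("scene"); crop(c,260,120,160,120,5,"i2.png")
E
```

```text
time_s: 15.95
position: [0.6579, -0.094, 0.1293]
tcp_rot: [[1.0, 0.021, -0.001], [0.021, -1.0, 0.0], [-0.001, -0.0, -1.0]]
force: [-0.2, -0.2, 0.6]
opening: 1.004
target [0.4123 0.1266] yaw now 1.2 rotvec [-0.     0.001  0.004] wz 0.004
shift cm tool after turn [-24.18 -22.49  -0.07] | opening mm 87.4 F [-0.2 -0.2  0.6] t 15.95 j6 -19.0 pos [ 0.6579 -0.094   0.1293]
```

View pics/i2.png

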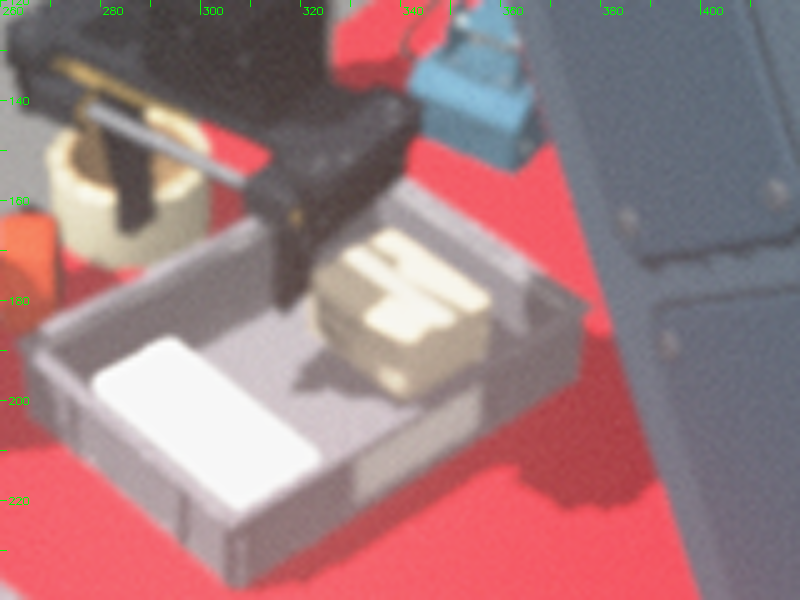

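The phone carton lies flat at the left end, square (scene, about (300,193)). Next is the handset.

```bash
python3 -m crank '[[[-3.46,-3.22,0],[0,0,0]],[[-3.46,-3.22,0],[0,0,0]],[[-3.46,-3.22,0],[0,0,0]],[[-3.46,-3.22,0],[0,0,0]],[[-3.46,-3.22,0],[0,0,0]],[[-3.46,-3.22,0],[0,0,0]],[[-3.46,-3.22,0],[0,0,0]],[[0,0,4],[0,0,0]],[[0,0,4],[0,0,0]],[[0,0,0],[0,0,0]],[[0,0,0],[0,0,0]],[[0,0,0],[0,0,0]]]'; python3 g.py .4123 .1266 .005 1.5;  python3 - <<'E'
from h import *
c=capture("top"); crop(c,230,240,130,70,6,"j1.png")
c=capture("scene"); crop(c,260,260,130,100,6,"j2.png")
E
```

```text
time_s: 17.25
position: [0.4142, 0.1275, 0.0511]
tcp_rot: [[1.0, 0.013, 0.003], [0.013, -1.0, 0.0], [0.003, -0.0, -1.0]]
force: [-0.0, -0.6, 0.3]
opening: 1.002
target [0.4123 0.1266] yaw now 0.8 rotvec [-0.    -0.003 -0.013] wz -0.013
shift cm tool after turn [-0.19  0.08  4.61] | opening mm 87.2 F [-0.  -0.6  0.3] t 17.25 j6 1.0 pos [0.4142 0.1275 0.0511]
```

View pics/j2.png

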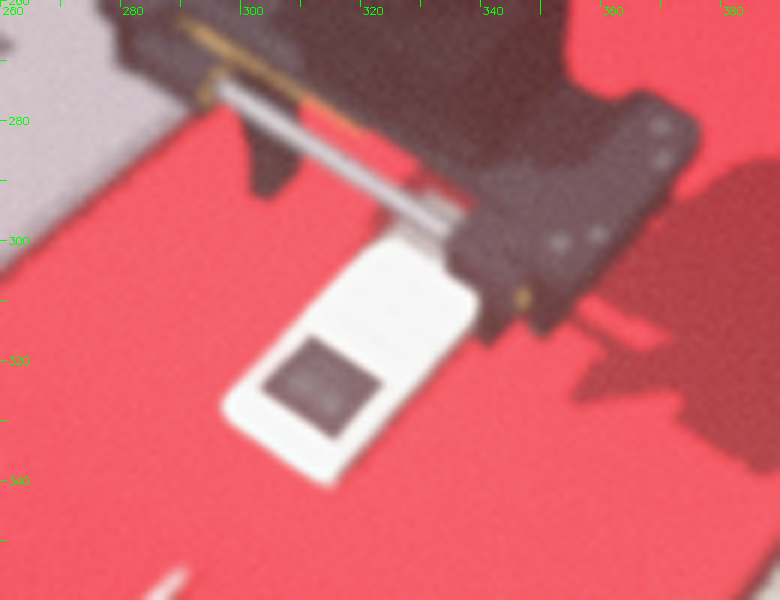

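Run:
```python
from m import *
c=capture("scene")
K,R,t=c["camera_matrix"],np.array(c["R"]),np.array(c["t"])
def pr(X): p=K@(R@np.array(X)+t); return (p[:2]/p[2]).round(1)
print("tcp",pr([.4142,.1275,.051]),"fingers",pr([.4142+.045,.1275,.051]),pr([.4142-.045,.1275,.051]),"hs ctr",pr([.4123,.1266,.011]))
print([unp(c,u,v,.011).round(3) for u,v in [(331.2,291.6),(348.4,303),(297,328),(314.5,341)]])
fit(c,"hs",[(297,328),(331.2,291.6),(348.4,303),(314.5,341)],.011)
```

```text
tcp [324.1 301.5] fingers [307.3 290.3] [341.6 313.2] hs ctr [324.7 312.5]
[array([0.435, 0.075, 0.011]), array([0.388, 0.075, 0.011]), array([0.433, 0.192, 0.011]), array([0.386, 0.193, 0.011])]
hs ctr [0.4106 0.1338] edges [118.  47. 118.  47.] ang [-89.3 179.4] r 0.432
```

Run:
```python
from m import *
c=capture("scene")
fit(c,"tote",[(265,189),(333,152.5),(379,181),(307,225)],.054)
# phone carton in initial b1 (280,210,f5)
fit(c,"phone",[(280+398/5,210+92/5),(280+675/5,210+136/5),(280+667/5,210+222/5),(280+377/5,210+182/5)],.015)
K,R,t=c["camera_matrix"],np.array(c["R"]),np.array(c["t"])
crop(c,160,220,160,120,5,"k2.png")
c=capture("top");crop(c,190,165,160,120,5,"k1.png")
```

```text
tote ctr [ 0.6444 -0.1544] edges [240. 172. 250. 171.] ang [-99.7 171. ] r 0.663
phone ctr [ 0.422  -0.1253] edges [138.  57. 139.  62.] ang [-152.3  116.2] r 0.44
```

View pics/k2.png

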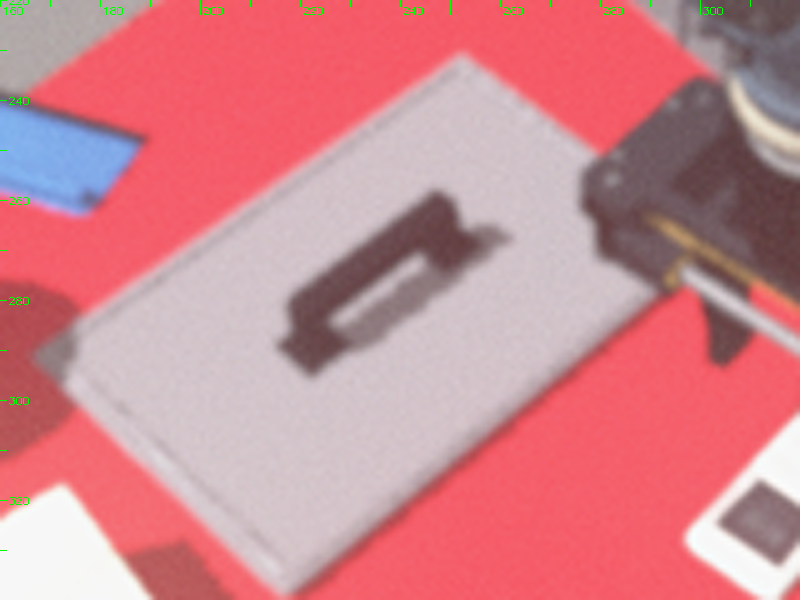

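View pics/j1.png

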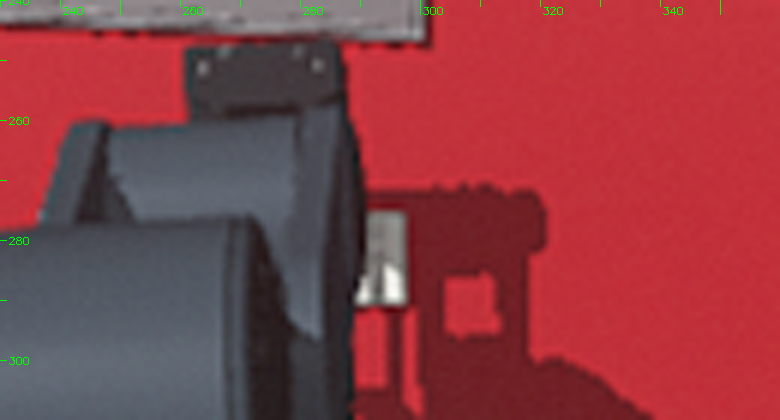

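Both pictures give the right sizes, but the scene camera puts everything about 6 mm further toward +y than the top camera. I'll grasp the handset at the mean of the two and judge placements relative to objects within a single camera, where the bias cancels.

```bash
python3 g.py .4115 .130 .006 1; python3 -m crank '[[[-0.2,-0.3,1.5],[0,0,0]],[[0,0,1.2],[0,0,0]],[[0,0,0.9],[0,0,0]],[[0,0,0.5],[0,0,0]],[[0,0,0.2],[0,0,0]],[[0,0,0],[0,0,0]],[[0,0,0],[0,0,0]]]'; python3 g.py .4115 .130 .006 1
```

```text
target [0.4115 0.13  ] yaw now 0.8 rotvec [-0.    -0.003 -0.003] wz -0.003
shift cm tool after turn [-0.23 -0.26  4.5 ] | opening mm 86.7 F [0.6 0.7 0.3] t 17.5 j6 1.0 pos [0.4139 0.1275 0.051 ]
time_s: 18.2
position: [0.411, 0.1305, 0.0068]
tcp_rot: [[1.0, 0.015, 0.0], [0.015, -1.0, 0.0], [0.0, -0.0, -1.0]]
force: [-0.1, 0.3, -0.1]
opening: 0.999
target [0.4115 0.13  ] yaw now 0.9 rotvec [-0.    -0.    -0.003] wz -0.003
shift cm tool after turn [0.05 0.06 0.08] | opening mm 86.9 F [-0.1  0.3 -0.1] t 18.2 j6 2.0 pos [0.411  0.1305 0.0068]
```

```bash
python3 -m crank '[[[0,0,0.2],[0,0,0]],[[0,0,0],[0,0,0]]]';python3 -m crank '[[[0,0,0],[0,0,0]],[[0,0,0],[0,0,0]],[[0,0,0],[0,0,0]],[[0,0,0],[0,0,0]],[[0,0,0],[0,0,0]],[[0,0,0],[0,0,0]],[[0,0,0],[0,0,0]]]' 1;python3 -m crank '[[[0,0,-2],[0,0,0]],[[0,0,-4],[0,0,0]],[[0,0,-4],[0,0,0]],[[0,0,-4],[0,0,0]],[[0,0,0],[0,0,0]],[[0,0,0],[0,0,0]]]'; python3 g.py t 0 .068 .03 -100.2
```

```text
time_s: 18.4
position: [0.4109, 0.1306, 0.0046]
tcp_rot: [[1.0, 0.015, 0.0], [0.015, -1.0, 0.0], [0.0, -0.0, -1.0]]
force: [0.6, 0.3, 0.2]
opening: 1.004
time_s: 19.1
position: [0.411, 0.1306, 0.0045]
tcp_rot: [[1.0, 0.015, 0.0], [0.015, -1.0, 0.0], [0.0, -0.0, -1.0]]
force: [1.2, 0.2, 0.5]
opening: 0.531
time_s: 19.7
position: [0.4109, 0.1306, 0.1452]
tcp_rot: [[1.0, 0.015, 0.002], [0.015, -1.0, 0.0], [0.002, -0.0, -1.0]]
force: [-0.7, -0.2, -1.5]
opening: 0.538
target [ 0.658  -0.0941] yaw now 0.9 rotvec [-2.000e-03 -1.000e-03  1.764e+00] wz 1.764
shift cm tool after turn [ 17.74 -28.3   11.52] | opening mm 46.8 F [-0.7 -0.2 -1.5] t 19.7 j6 2.0 pos [0.4109 0.1306 0.1452]
```

```bash
python3 -m crank '[[[0,0,0],[0,0,0.147]],[[0,0,0],[0,0,0.147]],[[0,0,0],[0,0,0.147]],[[0,0,0],[0,0,0.147]],[[0,0,0],[0,0,0.147]],[[0,0,0],[0,0,0.147]],[[0,0,0],[0,0,0.147]],[[0,0,0],[0,0,0.147]],[[0,0,0],[0,0,0.147]],[[0,0,0],[0,0,0.147]],[[0,0,0],[0,0,0.147]],[[0,0,0],[0,0,0.147]]]'; python3 -m crank '[[[2.22,-3.54,0],[0,0,0]],[[2.22,-3.54,0],[0,0,0]],[[2.22,-3.54,0],[0,0,0]],[[2.22,-3.54,0],[0,0,0]],[[2.22,-3.54,0],[0,0,0]],[[2.22,-3.54,0],[0,0,0]],[[2.22,-3.54,0],[0,0,0]],[[2.22,-3.54,0],[0,0,0]],[[0,0,0],[0,0,0]],[[0,0,0],[0,0,0]],[[0,0,0],[0,0,0]]]';  python3 g.py .659 -.0943 .0235 -100.2;python3 - <<'E'
from h import *
c=capture("scene"); crop(c,260,120,160,120,5,"l2.png")
E
```

```text
time_s: 20.9
position: [0.4091, 0.1304, 0.1426]
tcp_rot: [[-0.183, -0.983, -0.005], [-0.983, 0.183, -0.0], [0.001, 0.005, -1.0]]
force: [-0.1, -0.8, -1.5]
opening: 0.536
time_s: 22.0
position: [0.6557, -0.0933, 0.1421]
tcp_rot: [[-0.177, -0.984, -0.006], [-0.984, 0.177, 0.002], [-0.001, 0.006, -1.0]]
force: [0.1, 0.7, -1.4]
opening: 0.527
target [ 0.659  -0.0943] yaw now -100.2 rotvec [0.006 0.001 0.   ] wz 0.0
shift cm tool after turn [ 0.04 -0.34 11.86] | opening mm 45.8 F [ 0.1  0.7 -1.4] t 22.0 j6 82.0 pos [ 0.6557 -0.0933  0.1421]
```

View pics/l2.png

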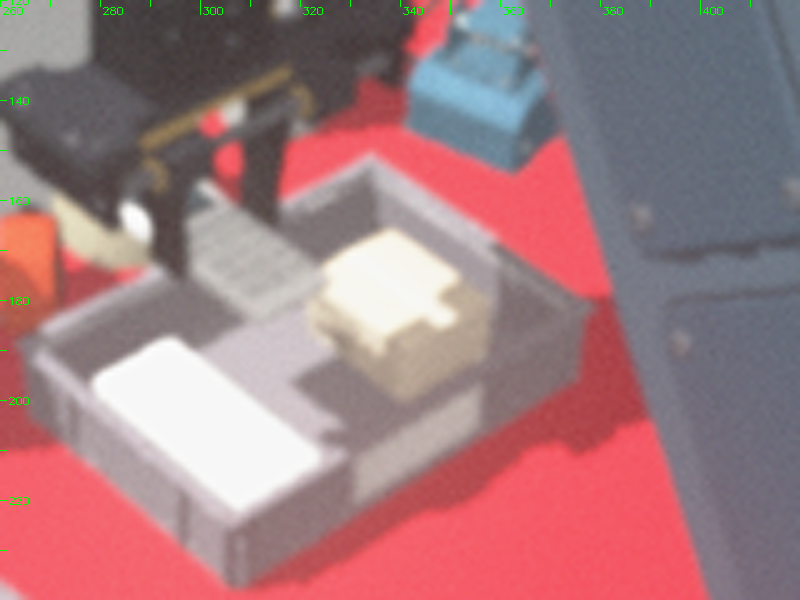

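```bash
python3 -m crank '[[[0,-0.1,3],[0,0,0]],[[0,0,3],[0,0,0]],[[0,0,2],[0,0,0]],[[0,0,1.5],[0,0,0]],[[0,0,1],[0,0,0]],[[0,0,0.5],[0,0,0]],[[0,0,0],[0,0,0]],[[0,0,0],[0,0,0]],[[0,0,0],[0,0,0]]]';  python3 g.py .659 -.0943 .0235 -100.2
```

```text
time_s: 22.95
position: [0.6598, -0.0949, 0.0356]
tcp_rot: [[-0.177, -0.984, 0.002], [-0.984, 0.177, -0.001], [0.0, -0.002, -1.0]]
force: [0.5, -0.3, -1.0]
opening: 0.538
target [ 0.659  -0.0943] yaw now -100.2 rotvec [-0.002 -0.    -0.   ] wz -0.0
shift cm tool after turn [-0.04  0.09  1.21] | opening mm 46.8 F [ 0.5 -0.3 -1. ] t 22.95 j6 82.0 pos [ 0.6598 -0.0949  0.0356]
```

```bash
python3 -m crank '[[[0,0,0.5],[0,0,0]],[[0,0,0.3],[0,0,0]],[[0,0,0.2],[0,0,0]],[[0,0,0.1],[0,0,0]],[[0,0,0],[0,0,0]],[[0,0,0],[0,0,0]]]';  python3 g.py .659 -.0943 .0235 -100.2
```

```text
time_s: 23.55
position: [0.6588, -0.0946, 0.0236]
tcp_rot: [[-0.177, -0.984, -0.0], [-0.984, 0.177, 0.0], [0.0, 0.0, -1.0]]
force: [-1.7, -0.2, 0.5]
opening: 0.531
target [ 0.659  -0.0943] yaw now -100.2 rotvec [ 0. -0. -0.] wz -0.0
shift cm tool after turn [-0.03 -0.01  0.01] | opening mm 46.2 F [-1.7 -0.2  0.5] t 23.55 j6 82.0 pos [ 0.6588 -0.0946  0.0236]
```

```bash
python3 -m crank '[[[0,0,0],[0,0,0]],[[0,0,0],[0,0,0]],[[0,0,0],[0,0,0]],[[0,0,0],[0,0,0]]]' -0.29;python3 -m crank '[[[0,0,-1],[0,0,0]],[[0,0,-3],[0,0,0]],[[0,0,-4],[0,0,0]],[[0,0,-4],[0,0,0]],[[0,0,0],[0,0,-0.147]],[[0,0,0],[0,0,-0.147]],[[0,0,0],[0,0,-0.147]],[[0,0,0],[0,0,-0.147]],[[0,0,0],[0,0,-0.147]],[[0,0,0],[0,0,-0.147]],[[0,0,0],[0,0,-0.147]],[[0,0,0],[0,0,-0.147]]]';python3 -m crank '[[[0,0,0],[0,0,-0.147]],[[0,0,0],[0,0,-0.147]],[[0,0,0],[0,0,-0.147]],[[0,0,0],[0,0,-0.147]],[[0,0,0],[0,0,0]]]' -0.3;  python3 g.py .405 .307 .13 0
python3 - <<'E'
from h import *
c=capture("scene"); crop(c,260,120,160,120,5,"n2.png");crop(c,220,330,100,80,8,"n3.png");
E
```

```text
time_s: 23.95
position: [0.6592, -0.0947, 0.0235]
tcp_rot: [[-0.177, -0.984, 0.0], [-0.984, 0.177, -0.0], [0.0, -0.0, -1.0]]
force: [-1.0, 0.0, 0.0]
opening: 0.639
time_s: 25.15
position: [0.6591, -0.0946, 0.1444]
tcp_rot: [[0.844, -0.537, 0.001], [-0.537, -0.844, -0.0], [0.001, -0.0, -1.0]]
force: [0.6, 0.9, 0.4]
opening: 0.644
time_s: 25.65
position: [0.6591, -0.0946, 0.1443]
tcp_rot: [[1.0, 0.015, 0.001], [0.015, -1.0, -0.0], [0.001, 0.0, -1.0]]
force: [-0.6, -0.9, 0.1]
opening: 0.647
target [0.405 0.307] yaw now 0.8 rotvec [ 0.    -0.001  0.015] wz 0.015
shift cm tool after turn [-25.41 -40.16   1.43] | opening mm 56.3 F [-0.6 -0.9  0.1] t 25.65 j6 -19.0 pos [ 0.6591 -0.0946  0.1443]
```

View pics/n2.png

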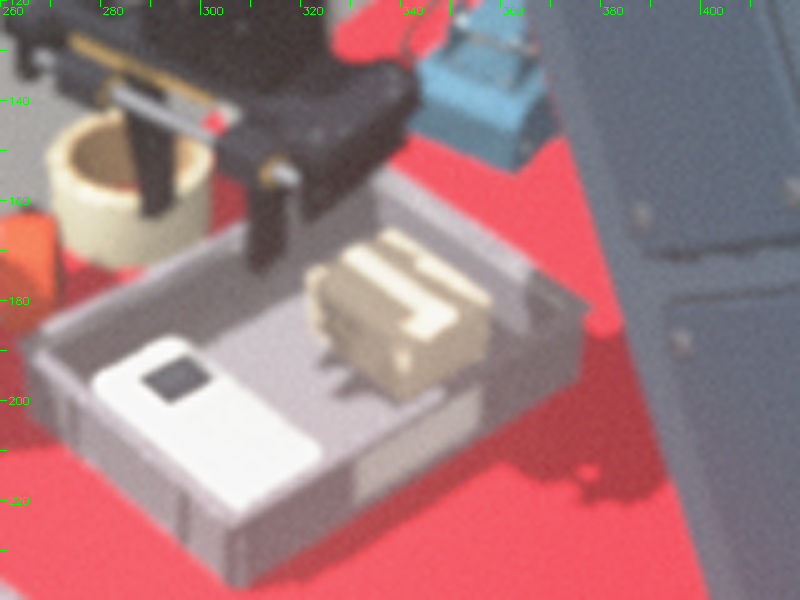

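View pics/n3.png

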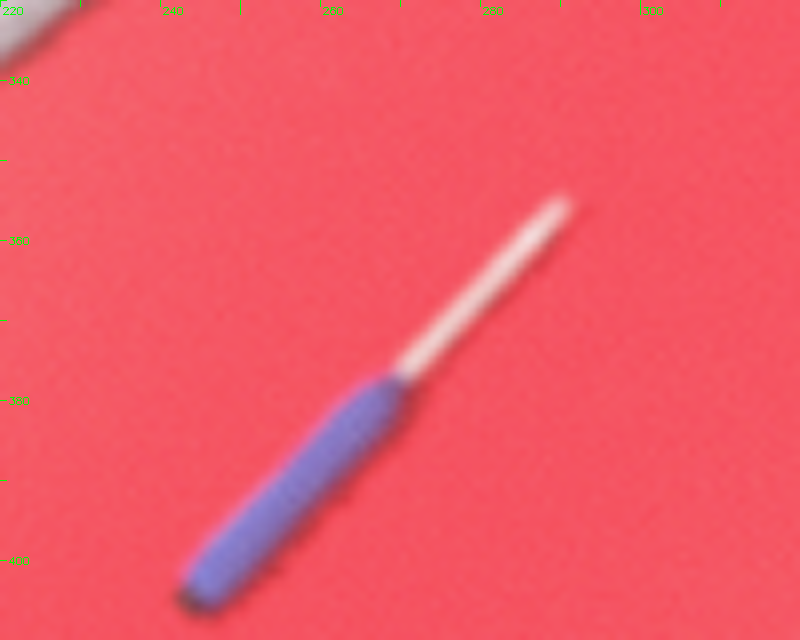

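The handset lies flat on the phone carton (scene, about (300,197)) and the short screwdriver is clear, with its ends at (243.5,404.5) and (291,355). I'll measure both in this view and the top view.

```bash
python3 - <<'E'
from m import *
c=capture("scene"); fit(c,"sd",[(243.5,404.5),(291,355)],.006)
E
python3 -m crank '[[[-2.5,-4,0],[0,0,0]],[[-2.5,-4,0],[0,0,0]],[[-2.5,-4,0],[0,0,0]],[[-2.5,-4,0],[0,0,0]],[[-2.5,-4,0],[0,0,0]],[[-2.5,-4,0],[0,0,0]],[[-2.5,-4,0],[0,0,0]],[[-2.5,-4,0],[0,0,0]],[[-2.5,-4,0],[0,0,0]],[[-2.5,-4,0],[0,0,0]],[[0,0,3],[0,0,0]],[[0,0,3],[0,0,0]]]' -0.3;  python3 -m crank '[[[0,0,0],[0,0,0]],[[0,0,0],[0,0,0]]]';python3 g.py .405 .307 .004 -0.5;python3 - <<'E'
from h import *
c=capture("scene"); crop(c,220,300,130,100,6,"o2.png");
c=capture("top"); crop(c,310,150,130,110,6,"o3.png");
E
```

```text
sd ctr [0.4058 0.3089] edges [129. 129.] ang [ -90.9 -180. ] r 0.51
time_s: 26.95
position: [0.4031, 0.3039, 0.0843]
tcp_rot: [[1.0, 0.016, 0.004], [0.016, -1.0, 0.002], [0.004, -0.002, -1.0]]
force: [0.5, -0.5, -0.1]
opening: 0.649
time_s: 27.15
position: [0.4031, 0.3015, 0.0837]
tcp_rot: [[1.0, 0.014, -0.001], [0.014, -1.0, -0.0], [-0.001, 0.0, -1.0]]
force: [0.0, 0.5, 1.0]
opening: 0.652
target [0.405 0.307] yaw now 0.8 rotvec [0.    0.001 0.022] wz 0.022
shift cm tool after turn [ 0.19 -0.55  7.97] | opening mm 56.7 F [0.  0.5 1. ] t 27.15 j6 23.0 pos [0.4031 0.3015 0.0837]
```

View pics/o2.png

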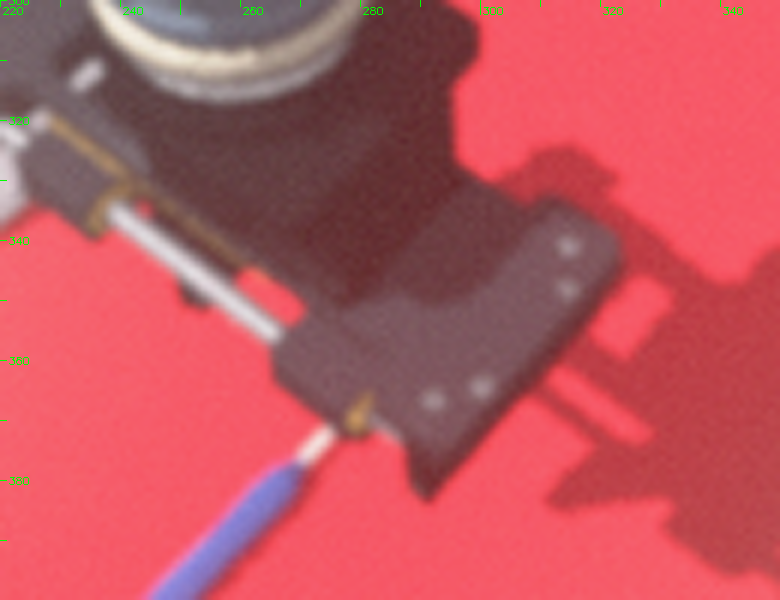

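View pics/o3.png

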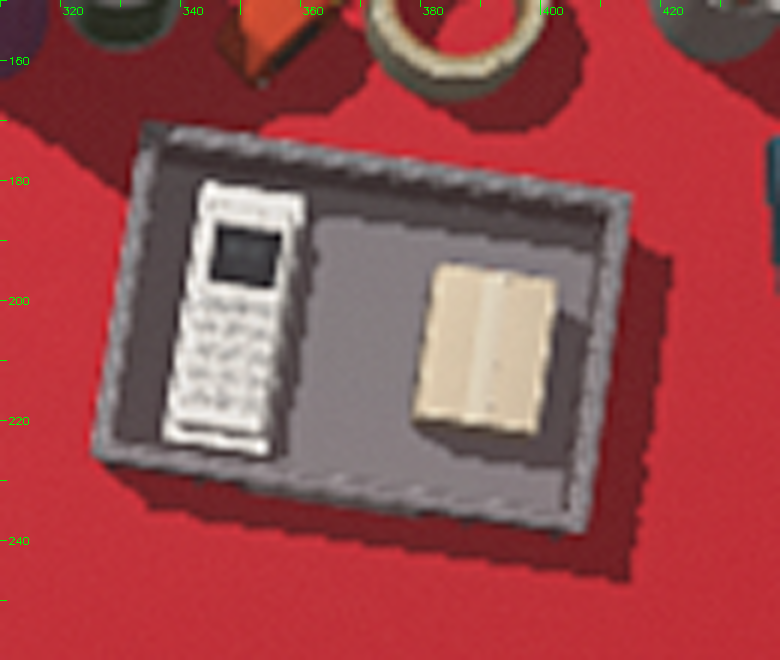

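Top view: the handset lies on the white carton at (348,203), and the small carton stands at (391,208). Both are square in the tote, and there is a clear gap around (370,207).

Run:
```python
from m import *
c=capture("top")
fit(c,"phone",[(344.2,180.3),(360.8,182.7),(354.7,226),(337.2,223.3)],.019)
fit(c,"small",[(382.8,193.8),(402.7,196.8),(399.2,222.3),(379,219.7)],.045)
fit(c,"tote",[(334.2,170.8),(415,182.6),(407.4,238.6),(325.6,226)],.054)
from g import tote
print(tote(0,.068),tote(0,-.062))
```

```text
phone ctr [ 0.659  -0.0979] edges [ 53. 140.  55. 139.] ang [-100.1  169.9] r 0.666
small ctr [ 0.6341 -0.2242] edges [62. 81. 62. 82.] ang [-99.6 169.8] r 0.673
tote ctr [ 0.6458 -0.1611] edges [251. 176. 251. 175.] ang [-100.2  169.9] r 0.666
[ 0.65804176 -0.0940747 ] [ 0.63502075 -0.22202013]
```

```bash
python3 -m crank '[[[0.2,-0.55,2.5],[0,0,0.02]],[[0,0,2.5],[0,0,0]],[[0,0,1.5],[0,0,0]],[[0,0,0.8],[0,0,0]],[[0,0,0.4],[0,0,0]],[[0,0,0],[0,0,0]],[[0,0,0],[0,0,0]]]'; python3 g.py .405 .307 .004 -0.5
```

```text
time_s: 28.0
position: [0.4056, 0.3073, 0.0073]
tcp_rot: [[1.0, -0.005, 0.001], [-0.005, -1.0, 0.001], [0.001, -0.001, -1.0]]
force: [0.6, -0.1, 0.8]
opening: 0.647
target [0.405 0.307] yaw now -0.3 rotvec [-0.001 -0.001  0.003] wz 0.003
shift cm tool after turn [-0.06  0.03  0.33] | opening mm 56.3 F [ 0.6 -0.1  0.8] t 28.0 j6 25.0 pos [0.4056 0.3073 0.0073]
```

```bash
python3 -m crank '[[[0,0,0.25],[0,0,0]],[[0,0,0],[0,0,0]]]';python3 -m crank '[[[0,0,0],[0,0,0]],[[0,0,0],[0,0,0]],[[0,0,0],[0,0,0]],[[0,0,0],[0,0,0]],[[0,0,0],[0,0,0]],[[0,0,0],[0,0,0]],[[0,0,0],[0,0,0]],[[0,0,0],[0,0,0]]]' 1; python3 g.py .405 .307 .004 -0.5; python3 -m crank '[[[0,0,-2],[0,0,0]],[[0,0,-4],[0,0,0]],[[0,0,-4],[0,0,0]],[[0,0,-4],[0,0,0]],[[0,0,0],[0,0,0]],[[0,0,0],[0,0,0]]]'; python3 g.py .6464 -.156 .15 -100.2;python3 - <<'E'
from h import *
c=capture("scene"); crop(c,200,260,130,100,6,"p2.png");
E
```

```text
time_s: 28.2
position: [0.4051, 0.3072, 0.0044]
tcp_rot: [[1.0, -0.005, 0.001], [-0.005, -1.0, 0.0], [0.001, -0.0, -1.0]]
force: [0.3, 0.2, 0.0]
opening: 0.65
time_s: 29.0
position: [0.405, 0.3071, 0.004]
tcp_rot: [[1.0, -0.005, 0.0], [-0.005, -1.0, 0.0], [0.0, -0.0, -1.0]]
force: [0.4, -0.6, 0.2]
opening: 0.131
target [0.405 0.307] yaw now -0.3 rotvec [-0.    -0.     0.004] wz 0.004
shift cm tool after turn [0.   0.01 0.  ] | opening mm 11.4 F [ 0.4 -0.6  0.2] t 29.0 j6 25.0 pos [0.405  0.3071 0.004 ]
time_s: 29.6
position: [0.4052, 0.3072, 0.1448]
tcp_rot: [[1.0, -0.005, 0.002], [-0.005, -1.0, 0.001], [0.002, -0.001, -1.0]]
force: [-0.1, -0.4, -0.2]
opening: 0.133
target [ 0.6464 -0.156 ] yaw now -0.3 rotvec [-2.000e-03 -1.000e-03  1.744e+00] wz 1.744
shift cm tool after turn [ 41.32 -31.94  -0.52] | opening mm 11.5 F [-0.1 -0.4 -0.2] t 29.6 j6 25.0 pos [0.4052 0.3072 0.1448]
```

View pics/p2.png

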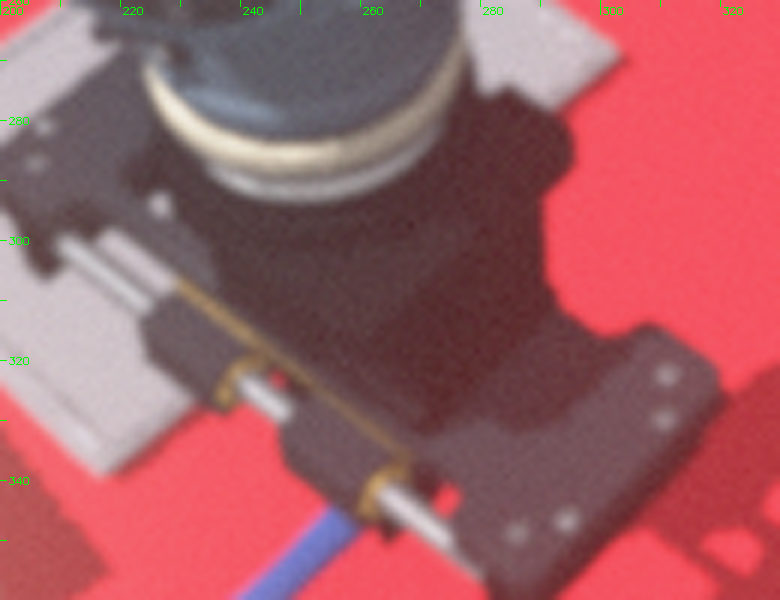

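The screwdriver is held level, at an opening of 11.5 mm. Turn and carry it to the gap.

```bash
python3 -m crank '[[[0,0,0],[0,0,0.145]],[[0,0,0],[0,0,0.145]],[[0,0,0],[0,0,0.145]],[[0,0,0],[0,0,0.145]],[[0,0,0],[0,0,0.145]],[[0,0,0],[0,0,0.145]],[[0,0,0],[0,0,0.145]],[[0,0,0],[0,0,0.145]],[[0,0,0],[0,0,0.145]],[[0,0,0],[0,0,0.145]],[[0,0,0],[0,0,0.145]],[[0,0,0],[0,0,0.149]]]'; python3 -m crank '[[[3.44,-2.66,0],[0,0,0]],[[3.44,-2.66,0],[0,0,0]],[[3.44,-2.66,0],[0,0,0]],[[3.44,-2.66,0],[0,0,0]],[[3.44,-2.66,0],[0,0,0]],[[3.44,-2.66,0],[0,0,0]],[[3.44,-2.66,0],[0,0,0]],[[3.44,-2.66,0],[0,0,0]],[[3.44,-2.66,0],[0,0,0]],[[3.44,-2.66,0],[0,0,0]],[[3.44,-2.66,0],[0,0,0]],[[3.44,-2.66,0],[0,0,0]]]';python3 -m crank '[[[0,0,0],[0,0,0]],[[0,0,0],[0,0,0]]]'; python3 g.py .6464 -.156 .008 -100.2
python3 - <<'E'
from h import *
c=capture("scene"); crop(c,260,120,160,120,5,"q2.png");
E
```

```text
time_s: 30.85
position: [0.4034, 0.3064, 0.1418]
tcp_rot: [[-0.183, -0.983, -0.005], [-0.983, 0.183, -0.002], [0.003, 0.004, -1.0]]
force: [-0.4, -0.4, -0.8]
opening: 0.136
time_s: 32.05
position: [0.6449, -0.1569, 0.1409]
tcp_rot: [[-0.178, -0.984, -0.005], [-0.984, 0.178, 0.002], [-0.001, 0.005, -1.0]]
force: [1.0, 1.1, -0.4]
opening: 0.131
time_s: 32.25
position: [0.6445, -0.1563, 0.141]
tcp_rot: [[-0.179, -0.984, -0.005], [-0.984, 0.179, 0.002], [-0.002, 0.005, -1.0]]
force: [-0.3, -0.4, -0.3]
opening: 0.134
target [ 0.6464 -0.156 ] yaw now -100.3 rotvec [ 0.005  0.002 -0.002] wz -0.002
shift cm tool after turn [-0.06 -0.18 13.3 ] | opening mm 11.6 F [-0.3 -0.4 -0.3] t 32.25 j6 77.0 pos [ 0.6445 -0.1563  0.141 ]
```

View pics/q2.png

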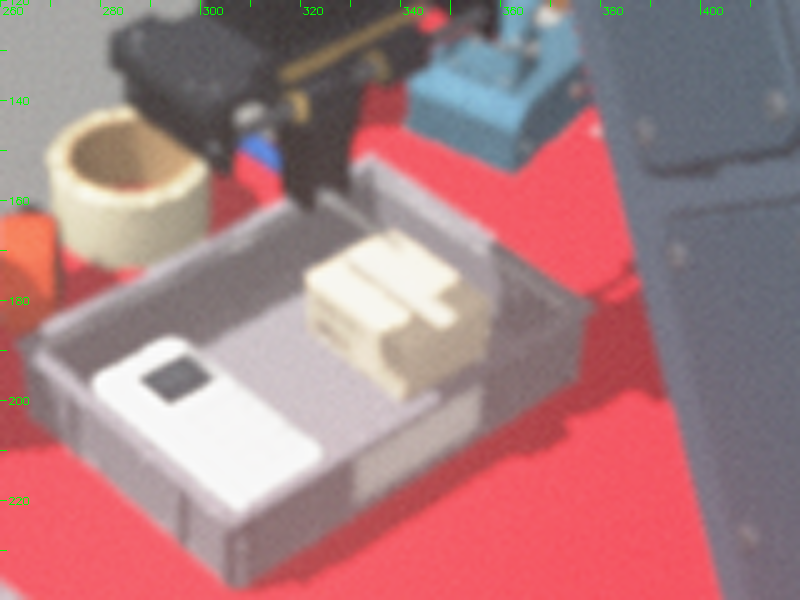

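```bash
python3 -m crank '[[[0,0,4],[0,0,0]],[[0,0,3],[0,0,0]],[[0,0,2],[0,0,0]],[[0,0,1.5],[0,0,0]],[[0,0,1],[0,0,0]],[[0,0,0.5],[0,0,0]],[[0,0,0],[0,0,0]],[[0,0,0],[0,0,0]],[[0,0,0],[0,0,0]]]';  python3 g.py .6464 -.156 .008 -100.2
```

```text
time_s: 33.2
position: [0.6467, -0.1561, 0.0252]
tcp_rot: [[-0.177, -0.984, 0.002], [-0.984, 0.177, -0.001], [0.0, -0.002, -1.0]]
force: [-0.0, 0.3, -0.2]
opening: 0.133
target [ 0.6464 -0.156 ] yaw now -100.2 rotvec [-0.002 -0.    -0.   ] wz -0.0
shift cm tool after turn [-0.    0.03  1.72] | opening mm 11.5 F [-0.   0.3 -0.2] t 33.2 j6 77.0 pos [ 0.6467 -0.1561  0.0252]
```

```bash
python3 -m crank '[[[0,0,0.8],[0,0,0]],[[0,0,0.4],[0,0,0]],[[0,0,0.3],[0,0,0]],[[0,0,0.1],[0,0,0]],[[0,0,0],[0,0,0]],[[0,0,0],[0,0,0]]]';  python3 g.py .6464 -.156 .008 -100.2
```

```text
time_s: 33.8
position: [0.6457, -0.1557, 0.008]
tcp_rot: [[-0.177, -0.984, -0.001], [-0.984, 0.177, 0.0], [-0.0, 0.001, -1.0]]
force: [-1.1, 0.6, 1.9]
opening: 0.135
target [ 0.6464 -0.156 ] yaw now -100.2 rotvec [ 0.001  0.    -0.   ] wz -0.0
shift cm tool after turn [ 0.02 -0.08  0.  ] | opening mm 11.8 F [-1.1  0.6  1.9] t 33.8 j6 77.0 pos [ 0.6457 -0.1557  0.008 ]
```

```bash
python3 -m crank '[[[0,0,0],[0,0,0]],[[0,0,0],[0,0,0]],[[0,0,0],[0,0,0]]]' 0.4;python3 -m crank '[[[0,0,-1],[0,0,0]],[[0,0,-3],[0,0,0]],[[0,0,-4],[0,0,0]],[[0,0,-4],[0,0,0]],[[0,0,-2],[0,0,0]],[[0,0,0],[0,0,-0.14]],[[0,0,0],[0,0,-0.14]],[[0,0,0],[0,0,-0.14]],[[0,0,0],[0,0,-0.14]],[[0,0,0],[0,0,-0.14]],[[0,0,0],[0,0,-0.14]],[[0,0,0],[0,0,-0.14]]]';python3 -m crank '[[[0,0,0],[0,0,-0.14]],[[0,0,0],[0,0,-0.14]],[[0,0,0],[0,0,-0.14]],[[0,0,0],[0,0,-0.14]],[[0,0,0],[0,0,-0.14]],[[0,0,0],[0,0,0]],[[0,0,0],[0,0,0]]]';  python3 g.py .6222 .180 .12 -3.7
```

```text
time_s: 34.1
position: [0.6461, -0.1558, 0.0079]
tcp_rot: [[-0.177, -0.984, 0.0], [-0.984, 0.177, -0.0], [0.0, -0.0, -1.0]]
force: [0.2, 0.5, 0.6]
opening: 0.279
time_s: 35.3
position: [0.646, -0.1557, 0.1488]
tcp_rot: [[0.723, -0.691, 0.001], [-0.691, -0.723, -0.0], [0.001, -0.0, -1.0]]
force: [-0.0, 0.4, 0.5]
opening: 0.3
time_s: 36.0
position: [0.646, -0.1557, 0.1486]
tcp_rot: [[0.997, -0.072, 0.001], [-0.072, -0.997, -0.0], [0.001, 0.0, -1.0]]
force: [-0.4, -0.6, 0.2]
opening: 0.296
target [0.6222 0.18  ] yaw now -4.1 rotvec [ 0.    -0.001 -0.007] wz -0.007
shift cm tool after turn [ -4.54 -33.35   2.86] | opening mm 25.8 F [-0.4 -0.6  0.2] t 36.0 j6 -19.0 pos [ 0.646  -0.1557  0.1486]
```

```bash
python3 -m crank '[[[-0.5,-3.7,0],[0,0,0]],[[-0.5,-3.7,0],[0,0,0]],[[-0.5,-3.7,0],[0,0,0]],[[-0.5,-3.7,0],[0,0,0]],[[-0.5,-3.7,0],[0,0,0]],[[-0.5,-3.7,0],[0,0,0]],[[-0.5,-3.7,0],[0,0,0]],[[-0.5,-3.7,0],[0,0,0]],[[-0.5,-3.7,0],[0,0,0]],[[0,0,0],[0,0,0]],[[0,0,0],[0,0,0]]]' -0.15;  python3 g.py .6222 .180 .026 -3.7
python3 - <<'E'
from h import *
c=capture("scene"); crop(c,260,120,160,120,5,"r2.png");crop(c,160,200,160,120,5,"r4.png")
c=capture("top"); crop(c,310,150,130,110,6,"r3.png");
E
```

```text
time_s: 37.1
position: [0.6238, 0.1804, 0.1482]
tcp_rot: [[0.998, -0.068, 0.0], [-0.068, -0.998, -0.001], [0.0, 0.001, -1.0]]
force: [-0.0, 0.5, -0.4]
opening: 0.577
target [0.6222 0.18  ] yaw now -3.9 rotvec [ 0.001 -0.    -0.004] wz -0.004
shift cm tool after turn [-0.16  0.05 12.22] | opening mm 50.2 F [-0.   0.5 -0.4] t 37.1 j6 10.0 pos [0.6238 0.1804 0.1482]
```

View pics/r2.png

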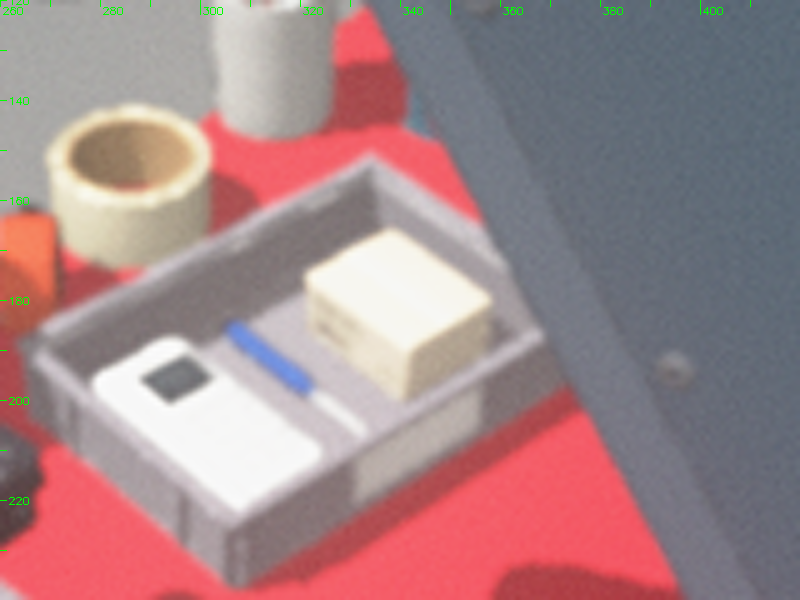

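View pics/r3.png

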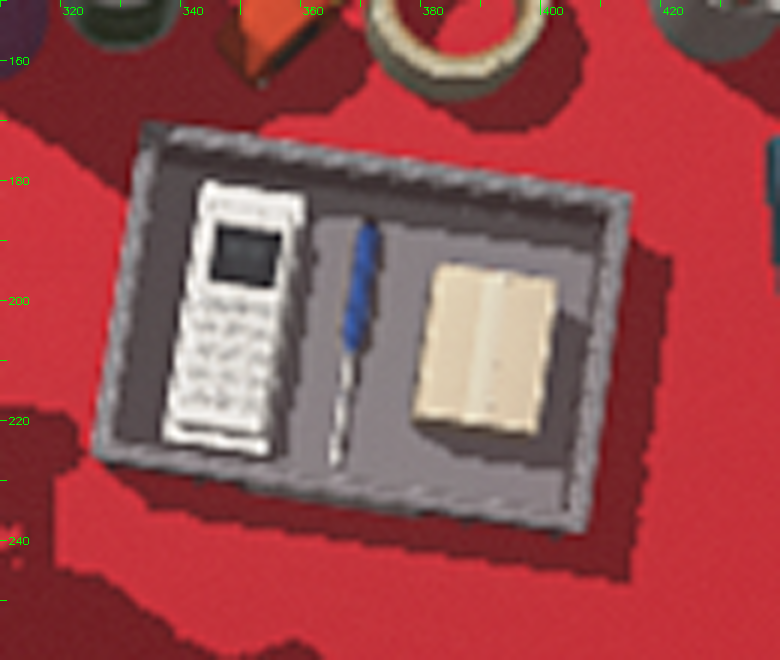

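View pics/r4.png

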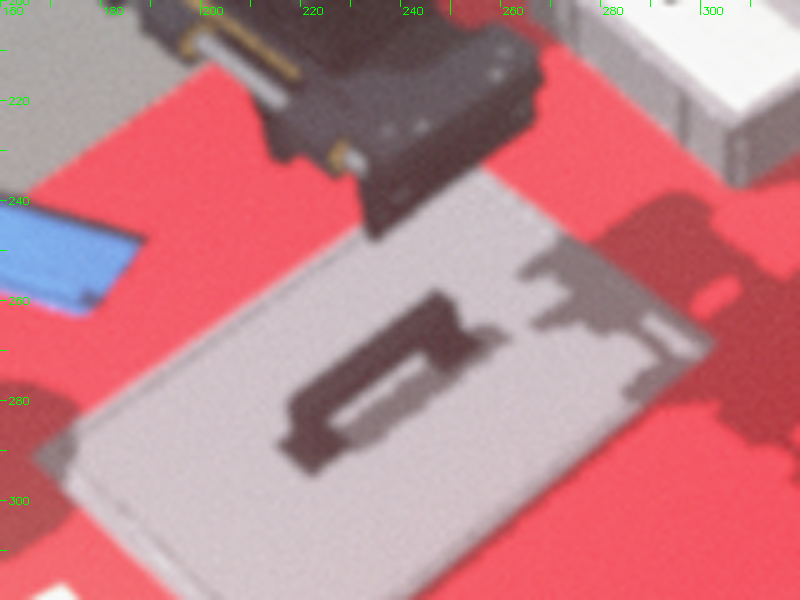

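All the contents are in place: handset on carton (348,203), screwdriver (368,208), small carton (391,208) in the top view. Now I'll fix the lid's pose with the scene camera too; its corners there are (166.6,291), (252.4,230.4), (303,268.6) and (217.6,339).

Run:
```python
from m import *
c=capture("scene")
fit(c,"lid",[(166.6,291),(252.4,230.4),(303,268.6),(217.6,339)],.01)
crop(c,250,120,150,120,5,"s1.png")
# handle bar top ends
fit(c,"tote",[(264.5,188.5),(333.5,151.5),(379,181),(307,225)],.054)
c=capture("top")
fit(c,"lid",[(224,188.6),(303.6,191),(300.6,247),(220.4,243)],.01)
```

```text
lid ctr [0.6222 0.182 ] edges [252. 177. 249. 176.] ang [-93.6 176.1] r 0.648
tote ctr [ 0.6454 -0.1558] edges [244. 174. 250. 173.] ang [-99.7 170.3] r 0.664
lid ctr [0.6222 0.1769] edges [253. 179. 252. 174.] ang [-93.7 176.3] r 0.647
```

Both cameras give the same lid-to-tote offset: (+0.0237, -0.338) m, -6.4°. Grasp the handle.

```bash
python3 -m crank '[[[-0.15,0,3],[0,0,0]],[[0,0,3],[0,0,0]],[[0,0,3],[0,0,0]],[[0,0,1.5],[0,0,0]],[[0,0,1],[0,0,0]],[[0,0,0],[0,0,0]],[[0,0,0],[0,0,0]],[[0,0,0],[0,0,0]]]'; python3 g.py .6222 .180 .022 -3.7
python3 - <<'E'
from h import *
c=capture("scene"); crop(c,160,200,130,100,6,"t4.png")
E
```

```text
time_s: 38.1
position: [0.6237, 0.1798, 0.0345]
tcp_rot: [[0.998, -0.069, 0.003], [-0.069, -0.998, 0.0], [0.003, -0.001, -1.0]]
force: [0.9, 0.5, 0.7]
opening: 0.573
target [0.6222 0.18  ] yaw now -4.0 rotvec [-0.001 -0.003 -0.004] wz -0.004
shift cm tool after turn [-0.15 -0.01  1.25] | opening mm 49.9 F [0.9 0.5 0.7] t 38.1 j6 10.0 pos [0.6237 0.1798 0.0345]
```

View pics/t4.png

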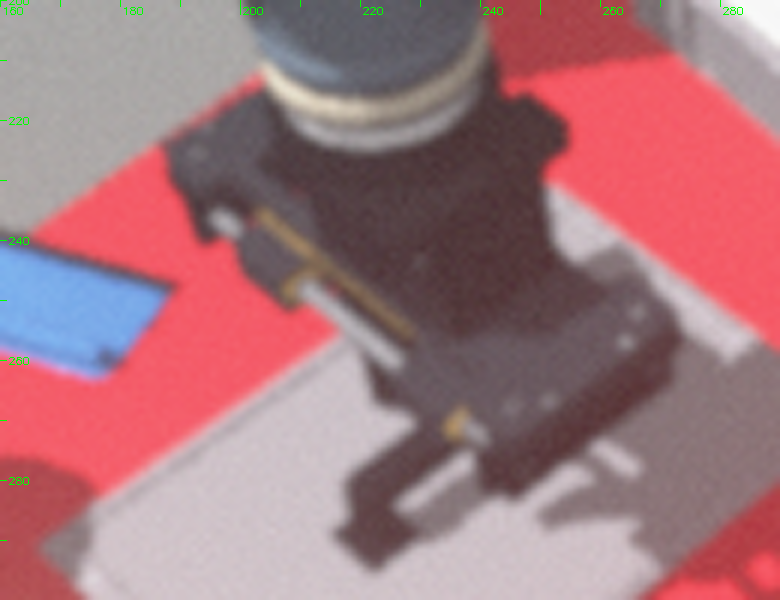

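The fingers straddle the middle of the handle, so I'll lower and close.

```bash
python3 -m crank '[[[-0.1,0,0.5],[0,0,0.004]],[[0,0,0.5],[0,0,0]],[[0,0,0.2],[0,0,0]],[[0,0,0],[0,0,0]],[[0,0,0],[0,0,0]]]'; python3 g.py .6222 .180 .022 -3.7;python3 -m crank '[[[0,0,0],[0,0,0]],[[0,0,0],[0,0,0]],[[0,0,0],[0,0,0]],[[0,0,0],[0,0,0]],[[0,0,0],[0,0,0]],[[0,0,0],[0,0,0]],[[0,0,0],[0,0,0]],[[0,0,0],[0,0,0]]]' 1; python3 g.py .6222 .180 .022 -3.7
```

```text
time_s: 38.65
position: [0.6214, 0.1797, 0.0208]
tcp_rot: [[0.997, -0.073, -0.0], [-0.073, -0.997, -0.0], [-0.0, 0.0, -1.0]]
force: [0.1, -0.2, 0.2]
opening: 0.575
target [0.6222 0.18  ] yaw now -4.2 rotvec [ 0.     0.    -0.008] wz -0.008
shift cm tool after turn [ 0.08 -0.03 -0.12] | opening mm 50.1 F [ 0.1 -0.2  0.2] t 38.65 j6 10.0 pos [0.6214 0.1797 0.0208]
time_s: 39.45
position: [0.6219, 0.1797, 0.0211]
tcp_rot: [[0.997, -0.073, 0.001], [-0.073, -0.997, 0.0], [0.001, -0.0, -1.0]]
force: [0.7, -0.7, -0.2]
opening: 0.184
target [0.6222 0.18  ] yaw now -4.2 rotvec [-0.    -0.001 -0.008] wz -0.008
shift cm tool after turn [ 0.03 -0.03 -0.09] | opening mm 16.0 F [ 0.7 -0.7 -0.2] t 39.45 j6 10.0 pos [0.6219 0.1797 0.0211]
```

```bash
python3 -m crank '[[[0,0,-1],[0,0,0]],[[0,0,-3],[0,0,0]],[[0,0,-4],[0,0,0]],[[0,0,-4],[0,0,0]],[[0,0,0],[0,0,0.052]],[[0,0,0],[0,0,0.052]],[[0,0,0],[0,0,0]]]';python3 g.py .6458 -.158 .12 -10.15
```

```text
time_s: 40.15
position: [0.6208, 0.1797, 0.1417]
tcp_rot: [[0.984, -0.176, -0.001], [-0.176, -0.984, 0.0], [-0.001, 0.0, -1.0]]
force: [0.6, 0.2, -0.8]
opening: 0.185
target [ 0.6458 -0.158 ] yaw now -10.1 rotvec [0.    0.001 0.   ] wz 0.0
shift cm tool after turn [ 8.41 32.81  2.17] | opening mm 16.1 F [ 0.6  0.2 -0.8] t 40.15 j6 16.0 pos [0.6208 0.1797 0.1417]
```

```bash
python3 -m crank '[[[0.93,3.64,0],[0,0,0]],[[0.93,3.64,0],[0,0,0]],[[0.93,3.64,0],[0,0,0]],[[0.93,3.64,0],[0,0,0]],[[0.93,3.64,0],[0,0,0]],[[0.93,3.64,0],[0,0,0]],[[0.93,3.64,0],[0,0,0]],[[0.93,3.64,0],[0,0,0]],[[0.93,3.64,0],[0,0,0]],[[0,0,0],[0,0,0]],[[0,0,0],[0,0,0]],[[0,0,0],[0,0,0]]]';python3 g.py .6458 -.158 .08 -10.15
python3 - <<'E'
from h import *
c=capture("scene"); crop(c,250,110,160,120,5,"u2.png")
c=capture("top"); crop(c,310,150,130,110,6,"u3.png");
E
```

```text
time_s: 41.35
position: [0.6454, -0.1562, 0.1405]
tcp_rot: [[0.985, -0.175, -0.002], [-0.175, -0.985, 0.001], [-0.002, -0.001, -1.0]]
force: [0.5, 0.2, -2.1]
opening: 0.182
target [ 0.6458 -0.158 ] yaw now -10.1 rotvec [-0.001  0.002  0.001] wz 0.001
shift cm tool after turn [0.07 0.17 6.05] | opening mm 15.8 F [ 0.5  0.2 -2.1] t 41.35 j6 -13.0 pos [ 0.6454 -0.1562  0.1405]
```

View pics/u2.png

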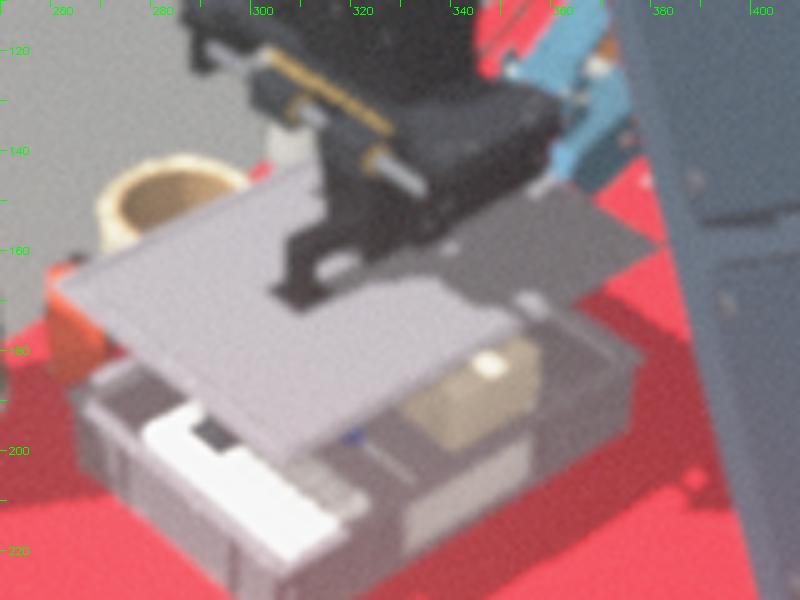

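View pics/u3.png

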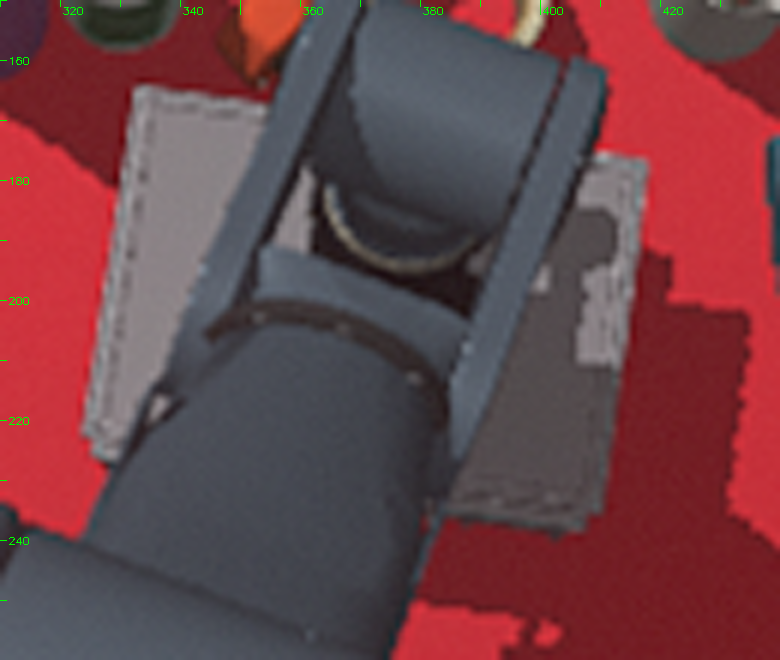

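Run:
```python
from m import *
c=capture("top")
fit(c,"lid",[(332.5,164.5),(418,176.7),(409,236.5),(324.2,222.5)],.130)
P=[unp(c,*p,.13)[:2] for p in[(324.2,222.5),(418,176.7)]]; print(np.mean(P,0))
c=capture("scene")
P=[unp(c,*p,.13)[:2] for p in[(260.6,167),(307,202),(382,158.4)]]; print(np.mean([P[0],P[2]],0), np.linalg.norm(P[0]-P[1]),np.linalg.norm(P[2]-P[1]))
```

```text
lid ctr [ 0.6432 -0.1563] edges [253. 179. 248. 175.] ang [-100.4  169.8] r 0.662
[ 0.64409806 -0.15770873]
[ 0.6429851  -0.15184951] 0.17099637734517598 0.24816124044990964
```

```bash
python3 -m crank '[[[0.1,0.2,2],[0,0,0]],[[0,0,2],[0,0,0]],[[0,0,1],[0,0,0]],[[0,0,0.5],[0,0,0]],[[0,0,0],[0,0,0]],[[0,0,0],[0,0,0]],[[0,0,0],[0,0,0]],[[0,0,0],[0,0,0]]]';python3 g.py .6462 -.1585 .085 -10.15
python3 - <<'E'
from h import *
c=capture("scene"); crop(c,250,110,160,120,5,"v2.png")
c=capture("top"); crop(c,310,150,130,110,6,"v3.png");
E
```

```text
time_s: 42.35
position: [0.6474, -0.1598, 0.0869]
tcp_rot: [[0.984, -0.176, 0.001], [-0.176, -0.984, -0.001], [0.002, 0.0, -1.0]]
force: [-0.5, -0.0, -3.0]
opening: 0.182
target [ 0.6462 -0.1585] yaw now -10.1 rotvec [ 0.    -0.002  0.   ] wz 0.0
shift cm tool after turn [-0.14 -0.11  0.19] | opening mm 15.8 F [-0.5 -0.  -3. ] t 42.35 j6 -13.0 pos [ 0.6474 -0.1598  0.0869]
```

View pics/v2.png

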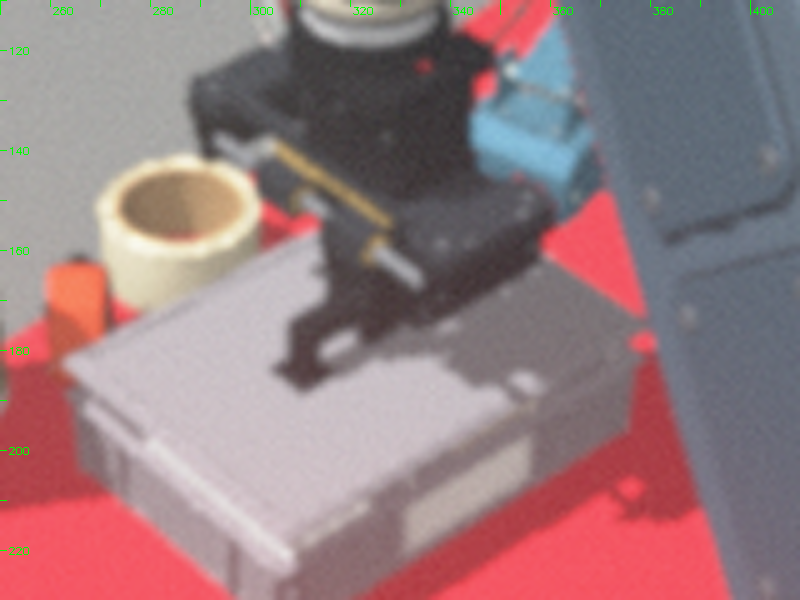

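View pics/v3.png

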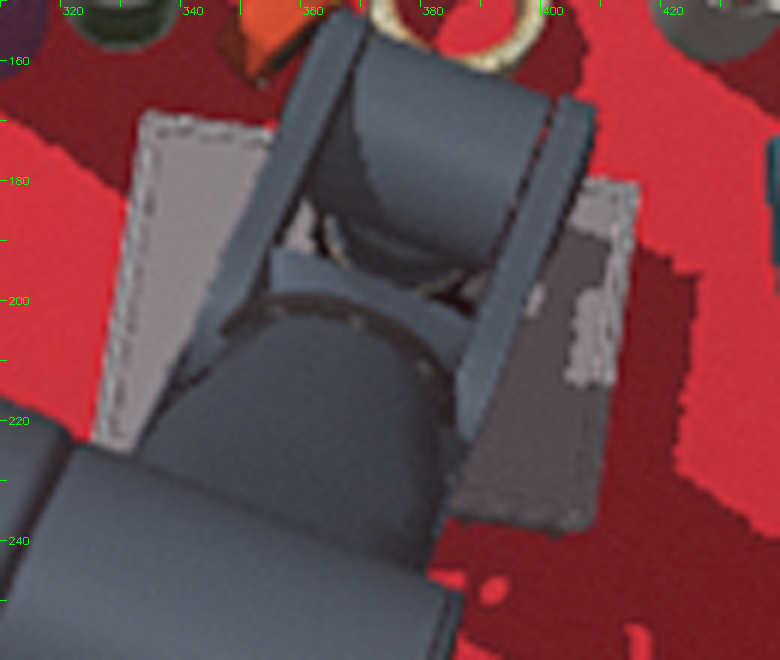

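```bash
python3 - <<'E'
from m import *
c=capture("top")
fit(c,"lid",[(333.3,168.7),(416.3,180.3),(408.7,238),(325.8,224.2)],.076)
fit(c,"tote",[(334.2,170.8),(415,182.6),(407.4,238.6),(325.6,226)],.054)
c=capture("scene")
P=[unp(c,*p,.076)[:2] for p in[(262.6,182.4),(308.6,221.5),(379,174)]]; print("sc lid",np.mean([P[0],P[2]],0), np.linalg.norm(P[0]-P[1]),np.linalg.norm(P[2]-P[1]))
P=[unp(c,*p,.054)[:2] for p in[(264.5,188.5),(307,225),(379,181)]]; print("sc tote",np.mean([P[0],P[2]],0), np.linalg.norm(P[0]-P[1]),np.linalg.norm(P[2]-P[1]))
E
python3 g.py .6462 -.1585 .085 -10.15
```

```text
lid ctr [ 0.6464 -0.1609] edges [254. 179. 251. 173.] ang [-100.3  170.6] r 0.666
tote ctr [ 0.6458 -0.1611] edges [251. 176. 251. 175.] ang [-100.2  169.9] r 0.666
sc lid [ 0.64690771 -0.1556155 ] 0.1840271884796635 0.2537740238644255
sc tote [ 0.64486115 -0.15715693] 0.17313446344606928 0.25020072954293904
target [ 0.6462 -0.1585] yaw now -10.1 rotvec [ 0.    -0.001  0.   ] wz 0.0
shift cm tool after turn [-0.09 -0.1   0.14] | opening mm 15.9 F [ 0.2  0.2 -1.4] t 42.55 j6 -13.0 pos [ 0.6469 -0.1597  0.0864]
```

The lid sits within 1–2 mm of the tote's centre in both views. Top view: (0.6464, -0.1609) against (0.6458, -0.1611). I'll lower it while watching the force.

```bash
python3 -m crank '[[[-0.05,0,0.4],[0,0,0]],[[0,0,0.3],[0,0,0]],[[0,0,0.3],[0,0,0]],[[0,0,0],[0,0,0]],[[0,0,0],[0,0,0]]]';python3 -m crank '[[[0,0,0.2],[0,0,0]],[[0,0,0.2],[0,0,0]],[[0,0,0.1],[0,0,0]],[[0,0,0],[0,0,0]],[[0,0,0],[0,0,0]]]';python3 g.py .6462 -.1585 .0688 -10.15
```

```text
time_s: 43.05
position: [0.6463, -0.1595, 0.0757]
tcp_rot: [[0.984, -0.176, -0.0], [-0.176, -0.984, 0.0], [-0.0, -0.0, -1.0]]
force: [0.3, 0.6, -1.6]
opening: 0.179
time_s: 43.55
position: [0.6464, -0.1595, 0.071]
tcp_rot: [[0.984, -0.176, 0.0], [-0.176, -0.984, 0.0], [0.0, -0.0, -1.0]]
force: [-0.6, -0.1, -0.7]
opening: 0.183
target [ 0.6462 -0.1585] yaw now -10.1 rotvec [-0. -0.  0.] wz 0.0
shift cm tool after turn [-0.03 -0.1   0.22] | opening mm 15.9 F [-0.6 -0.1 -0.7] t 43.55 j6 -13.0 pos [ 0.6464 -0.1595  0.071 ]
```

```bash
python3 -m crank '[[[0,0,0.1],[0,0,0]],[[0,0,0.1],[0,0,0]],[[0,0,0.05],[0,0,0]],[[0,0,0],[0,0,0]],[[0,0,0],[0,0,0]]]';python3 g.py .6462 -.1585 .0688 -10.15
```

```text
time_s: 44.05
position: [0.6465, -0.1596, 0.0691]
tcp_rot: [[0.984, -0.176, 0.001], [-0.176, -0.984, -0.0], [0.001, 0.0, -1.0]]
force: [-2.0, 0.3, 3.9]
opening: 0.179
target [ 0.6462 -0.1585] yaw now -10.1 rotvec [ 0.    -0.001  0.   ] wz 0.0
shift cm tool after turn [-0.05 -0.1   0.03] | opening mm 15.5 F [-2.   0.3  3.9] t 44.05 j6 -13.0 pos [ 0.6465 -0.1596  0.0691]
```

Contact came at the height expected for a seated lid (origin about 48 mm). Release and lift away.

```bash
python3 -m crank '[[[0,0,0],[0,0,0]],[[0,0,0],[0,0,0]],[[0,0,0],[0,0,0]],[[0,0,0],[0,0,0]]]' 0; python3 -m crank '[[[0,0,-1],[0,0,0]],[[0,0,-3],[0,0,0]],[[0,0,-4],[0,0,0]],[[0,0,-4],[0,0,0]],[[0,-4,0],[0,0,0]],[[0,-4,0],[0,0,0]],[[0,-4,0],[0,0,0]],[[0,-4,0],[0,0,0]],[[0,-4,0],[0,0,0]],[[0,-4,0],[0,0,0]],[[0,-4,0],[0,0,0]],[[0,0,0],[0,0,0]]]'
python3 - <<'E'
from h import *
c=capture("scene"); crop(c,250,110,160,120,5,"w2.png");cv2.imwrite("pics/w0.png",c["pixels"][:,:,::-1])
c=capture("top"); crop(c,310,150,130,110,6,"w3.png");cv2.imwrite("pics/w1.png",c["pixels"][:,:,::-1])
E
```

```text
time_s: 44.45
position: [0.6464, -0.1596, 0.0683]
tcp_rot: [[0.984, -0.176, -0.0], [-0.176, -0.984, 0.0], [-0.0, -0.0, -1.0]]
force: [0.8, -0.4, -0.0]
opening: 0.445
time_s: 45.65
position: [0.6959, 0.122, 0.1893]
tcp_rot: [[0.985, -0.17, 0.002], [-0.17, -0.985, 0.002], [0.001, -0.003, -1.0]]
force: [0.3, -1.0, -0.4]
opening: 0.5
```

View pics/w2.png

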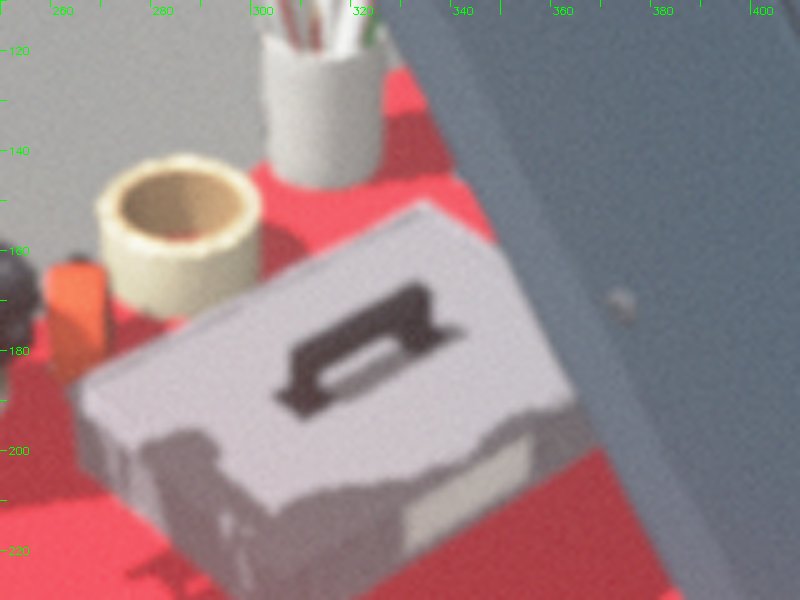

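View pics/w3.png

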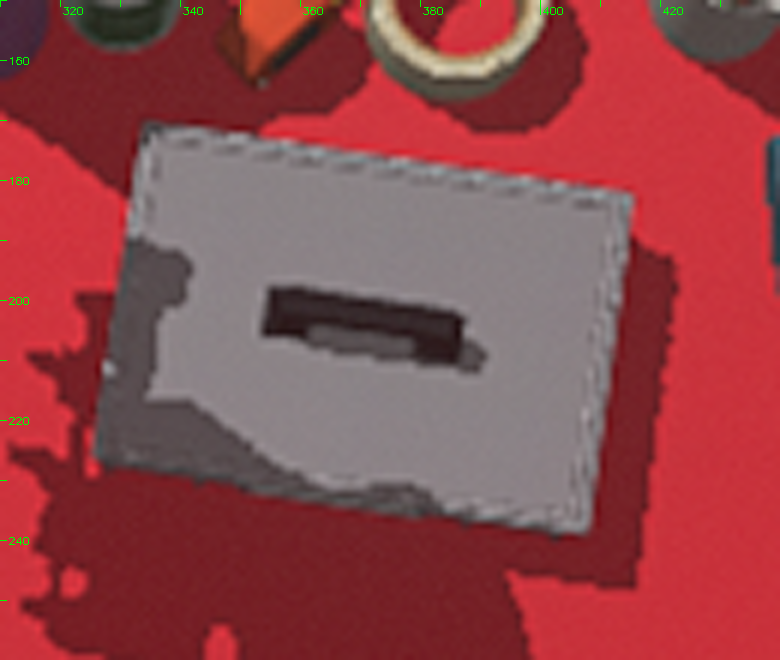

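View pics/w1.png

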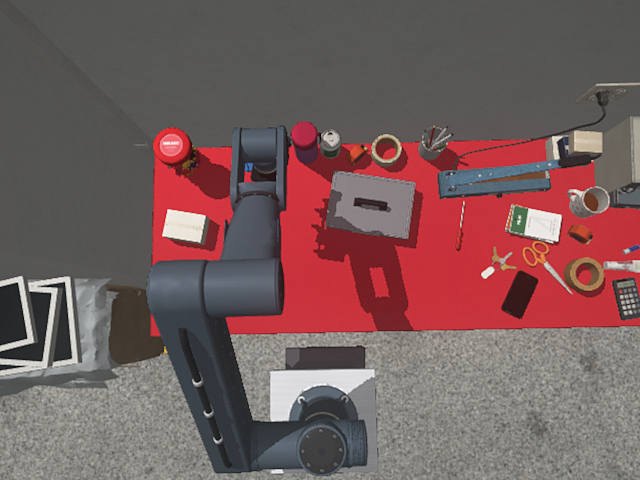

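```bash
python3 - <<'E'
from m import *
c=capture("top")
fit(c,"lid",[(334.2,170.3),(415.7,181.7),(408.3,239),(325.8,226.7)],.058)
fit(c,"tote",[(334.2,170.8),(415,182.6),(407.4,238.6),(325.6,226)],.054)
E
python3 -m crank '[[[0,0,0],[0,0,0]],[[0,0,0],[0,0,0]],[[0,0,0],[0,0,0]]]'; python3 -c "
from rig import bot; print(bot.hand_in())"
```

```text
lid ctr [ 0.6452 -0.1622] edges [252. 179. 252. 178.] ang [-99.8 170.3] r 0.665
tote ctr [ 0.6458 -0.1611] edges [251. 176. 251. 175.] ang [-100.2  169.9] r 0.666
time_s: 46.1
position: [0.6957, 0.1148, 0.1886]
tcp_rot: [[0.984, -0.178, -0.0], [-0.178, -0.984, -0.0], [-0.0, 0.0, -1.0]]
force: [-0.1, 0.3, 0.3]
opening: 0.501
the job is handed in; nothing more can be done
None
```

I packed the tote, put the lid on and handed the job in at 46 s. No verdict came back, so what follows rests on my own checks.

- **Contents:** the last pictures before the lid went on show the phone carton flat at the left with the handset squarely on it. The small carton stands at the right and the short (blue) screwdriver lies in the gap, all crosswise. Taking the mean of the two cameras for the tote, the cartons are about 64 mm left and 65 mm right of its centre.
- **Lid:** it met the rim at an origin height of about 48 mm and needed only about 4 N. In the top view it is centred within about 1.3 mm of the tote and turned by less than half a degree. Both cameras show it flush all round.
- **Bystanders:** the large carton and the long screwdriver are where they were in the top view. I judged this by eye and did not re-measure them. The gripper was clear of everything at hand-in.

**Camera disagreement:** the two cameras differed by about 4–7 mm in y, more than the stated 2 mm. The robot's own positions fell about midway. I used the mean for the later picks and made fits by comparing objects within one camera. The handset's centring on its carton was judged by eye from the pictures rather than measured.

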